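# Tighten the pencil sharpener's nut with the adjustable wrench

### The job

The pencil sharpener's hold-down nut has worked loose and an adjustable wrench lies around it with its jaws too wide. Roll the wrench's worm (do not shove the jaw itself) until the jaws just fit the nut, then swing the wrench clockwise to tighten the nut until its white stripe lines up with the white mark on the plate, without going well past it or turning the nut with the fingers. Leave the wrench lying snugly on the nut and leave the other things on the desk where they are.

Things in the scene. Friction and masses are not known exactly. Their poses are not given: they have to be found in the camera images.
- sharpener: Green pencil sharpener on a dark steel base plate 6 mm thick, fixed to the desk. Origin: on the desk directly under the nut's axis; the plate reaches 75 mm from it to -x and +x, 75 mm to -y and 185 mm to +y. The sharpener stands on the plate's +y end (y 120 to 180 mm), 86 mm high over the desk.
- nut: Brass hexagon cap nut, 30 mm across flats, 34.6 across corners, 18 high, on the plate (underside 6 mm over the desk). Origin: on its axis at its underside; z up; x runs along the white stripe on its top, towards one corner, so two flats are parallel to x. Tightens clockwise seen from above, stays where left, resists with 0.12 N m. Stripe starts 55 to 70 degrees anticlockwise of the mark.
- stripe_tip (a point): Outer end of the white stripe, on the nut's top, 17.5 mm from its axis.
- mark: White line painted on the plate, from 34 to 70 mm from the nut's axis. Origin: on the nut's axis at the plate's top; x runs outward along the line, z up (so y is anticlockwise of the line).
- wrench: Loose adjustable wrench, 0.5 kg, flat on the plate, jaws around the nut. Origin: on its underside, where the nut's centre sits when the jaws are snug (up to 5 mm off at the start); x from handle to mouth, z up. Head 15 mm thick, y -44 to +32; fixed jaw's face at y +15, throat at x -19.5. Jaws lie on two flats when its x is parallel to the nut's x or 60 degrees from it; starts up to 15 degrees off.
- handle (a point): Point on the wrench's handle, on top of it, 135 mm from the wrench's origin towards -x. The handle is a straight bar 20 mm wide and 14 thick from wrench x -64 to -205 mm, ending in a 27 mm round; its underside is 6 mm above the desk where it sticks out past the plate. It can be pushed sideways or gripped from above.
- jaw: Moving jaw of the wrench, 37 x 16 x 15 mm, sliding along the wrench's y axis; its frame coincides with the wrench's when the opening is 30 mm. Driven by the worm; it resists a direct push with about 16 N.
- jaw_face (a point): Centre of the moving jaw's gripping face, at its top edge: at wrench y = -15 mm when the opening is 30 mm (snug), further to -y when more open.
- worm (a joint): Worm wheel of the wrench, rad. The opening is 30 mm + 2.0 mm per rad: 0 is snug on this nut, larger is more open (about 2.5 to 4.2 rad at the start). Rolling the top of the worm towards the mouth (wrench +x) closes the jaws; range -0.5 to 6. Takes about 3 N at the rim: press on its top with 8 to 12 N and drag, in several strokes.
- worm_axis (a point): Centre of the worm, a knurled brass roller 22 mm in diameter and 24 long with its axis along the wrench's y, at wrench (-39, 0, 13) mm; its top stands 24 mm over the wrench's underside (30 mm over the desk), 9 mm proud of the head, 6 mm higher than the nut's top.
- pencil_cup: Bystander: square white ceramic cup with pencils, 80 x 80 mm, 100 high, origin under its centre.
- stapler: Bystander: grey stapler, 140 x 36 mm, 56 high, origin under its centre.
- compass: Bystander: steel drawing compass lying down, 140 mm long, 20 high, origin at its hinge.
- eraser: Bystander: white eraser 50 x 22 x 14 mm.
- mug: Bystander: blue mug, 80 mm wide, 90 high.
Mind the look-alikes: they are no part of the job. Leave any blue or pink look-alike of the wrench alone.

How it is judged (in metres and radians):
On the way, in this order (a step that is already met when the one before it is completed fails the run):
1. the jaws fit the nut: opening no more than 31.5 mm with the wrench on the nut (y of jaw_face in the frame of wrench above -0.0165 m and horizontal distance between wrench and nut below 0.008 m), for 0.3 s.
2. the nut's stripe is in line with the mark (angle between the x axis of nut and the x axis of mark, either way round below 0.13 rad), for 0.2 s.
At the end, for the whole second after the job is handed in: The nut's stripe is within 0.13 rad (7 degrees) of the mark, the jaws are still closed on the nut (opening at most 31.5 mm, wrench origin within 8 mm of the nut's axis), and the wrench lies flat and at rest (all of step 1 and angle between the x axis of nut and the x axis of mark, either way round below 0.13 rad and angle between wrench's own z axis and vertical below 0.1 rad and linear speed of wrench below 0.02 m/s and angular speed of nut below 0.05 rad/s); the robot touches nothing.
It fails at once if the nut is turned 0.3 rad or more past the mark (y of stripe_tip in the frame of mark below -0.0052 m).
It fails at once if the moving jaw is shoved by the fingers (over 8 N) (contact force between the fingers and jaw above 8 N).
It fails at once if the nut is handled by the fingers (over 5 N) (contact force between the fingers and nut above 5 N).
It fails at once if a bystander (cup, stapler, compass, eraser or mug) is displaced by more than 30 mm (distance of any of pencil_cup, stapler, compass, eraser, mug from where it was at the start of the episode above 0.03 m).
It also fails if it takes over 72 s, if anything falls off the work surface, if the arm or the gripper's body presses on something with over 40 N, if the wrist force passes 120 N, or if a joint passes its speed limit or range.

### The arm

A 6-joint arm with a two-finger parallel gripper is mounted at the origin on the work surface. World frame = base frame: x ahead of the robot, y to its left, z up, the work surface at z = 0. Lengths are in mm, angles in rad, forces in N, time in s.
With the tool pointing down it reaches from about 250 to 800 mm from the base axis. Payload 3.9 kg.
Tool frame: the origin (TCP) lies midway between the tips of the shut fingers; the grasp point (between the pads) lies 19 mm behind it; z points along the fingers, y is the direction in which the jaws open and shut (so a half turn about z gives the same grasp; the last joint's range is limited). The gripper opens to 85 mm and grips with 20 to 120 N. Pads are 22 mm wide; open, the fingers measure 114 mm over their backs; the gripper's body (76 mm by 85 mm) begins 54 mm behind the grasp point. The pads swing forward as they close: fully open they stand 13 mm farther back than shut.
Start: joints at [1.11, 0.26, -0.138, 1.173, 0, 1.571], TCP at [233.443, 470.233, 199.404] pointing down, gripper open.
Joint ranges: [-2.78, 2.78], [-0.83, 1.72], [-1.28, 1.37], [-1.9, 2.12], [-1.57, 1.48], [-3.14, 3.14]. Speed limits (rad/s): [2.57, 2.57, 3.14, 3.14, 3.14, 3.14].

### API

Orientations are given as [roll, pitch, yaw] about the fixed x, y, z axes, in that order (R = Rz(yaw) Ry(pitch) Rx(roll)).
In Python, from bench import robot gives the robot as it stands.
- The arm moves only by the shell command python3 -m jog 'ROWS' [OPENING]. ROWS is JSON, a list of rows, each an object with "travel": the shift along the tool's x, y, z in mm, a list of three; "spin": the turn about the tool's z in degrees. A call has exactly 8 rows; each row is the pose to reach, as a shift and turn from the pose commanded when the call began, along the tool's axes at that moment; what a row does not reach only later rows make up. A row lasts 1/8 s, in which the tool goes at most 62.5 mm and 10.7 degrees, less where a joint would pass 70% of its speed; a pose out of reach is approached as far as the arm can. A call with a gripper value outside its range is refused whole. OPENING is the closure, from 0 (fully open) to 1 (shut), set as the call begins (- or left out, the last holds). The fingers move at their own pace and stop on an object; the grip force is fixed at half the most. Time passes only in rows, so rows that repeat a pose let the fingers close, or fill a call up. It gives the time, the measured TCP pose, the force and the opening at its end, in the units of the state.
- robot.state(): the state, without advancing time (a new reading comes with each control period).
- robot.read_camera(name): name is "scene" or "top" or "wrist"; returns the picture (480x640x3 uint8, red, green, blue); there is no depth.
- robot.get_calibration(name): a dict with "mtx" (3x3 intrinsics, pixels), "position" and "orientation" of the camera in the world; the wrist camera has in their place "tool_from_camera" (4x4, takes a point from camera to tool coordinates, whose origin is the TCP and whose axes are the flange's). Camera axes: x right, y down, z forward; pixel columns grow to the right and rows downward; lengths in mm; the calibration is good to about 2 mm. A picture is of the moment at which its call begins: read the wrist's pose just before it. get_calibration takes no time and is no camera call.
- robot.hand_in(): hands the job in, once; it reports no verdict.
The state is a dict: "clock": time; "joint_positions": joint angles; "dq": joint speeds; "joint_torque": joint torques, N m; "eef_pos": TCP position; "orientation": TCP orientation; "force": force on the tool from outside, world axes, zero at the start; "wrist_torque": the same for the moment, N m; "opening": finger opening in mm.
Only numpy, scipy, OpenCV 4.12 (cv2) and the standard library are available. Lean on these libraries where they do the work, as an engineer would, in place of code of your own. Each camera call takes 0.05 s, during which the arm holds its last target.

## Working session

There is one attempt and no reset: what is moved stays moved. The work goes in short steps, Python scripts to look and compute and a shell command to move; the robot and the scene stay as the last step left them, time stands still between calls to the robot, and variables do not carry over. Pictures are saved under pics/ and viewed, and the job is handed in when it is done.

```bash
mkdir -p pics; ls
python3 - <<'E'
from bench import robot
import cv2
print(robot.state())
for n in ("scene","top","wrist"):
    im=robot.read_camera(n); cv2.imwrite(f"pics/{n}0.png",im[:,:,::-1]); print(n,robot.get_calibration(n))
E
```

```text
pics
{'clock': 0.0, 'joint_positions': array([ 1.10998584e+00,  2.60712484e-01, -1.39420850e-01,  1.17269567e+00,
       -3.32361715e-05,  1.57082119e+00]), 'dq': array([-7.10781834e-05,  1.43664522e-03, -3.04228184e-04,  3.16831174e-04,
        2.83003348e-03,  6.65243337e-04]), 'joint_torque': array([ 1.52904129e-03, -4.05674636e+01,  2.53921151e+01,  1.85603241e-02,
       -1.67165913e-04, -1.66756337e-05]), 'eef_pos': array([233.12176316, 469.54304405, 198.53046215]), 'orientation': array([-3.13955998e+00,  3.32866499e-05,  2.68075736e+00]), 'force': array([ 0.53870644,  0.18005026, -0.07336005]), 'wrist_torque': array([ 0.00867165, -0.00474078, -0.01314513]), 'opening': 85.42837238232347}
scene {'mtx': array([[436.60000714,   0.        , 320.67279546],
       [  0.        , 436.60000714, 236.78112515],
       [  0.        ,   0.        ,   1.        ]]), 'position': array([1018.99040263, -204.44178236,  840.1398931 ]), 'orientation': array([-2.54174113,  0.00280829,  1.17975069])}
top {'mtx': array([[464.93620483,   0.        , 322.04727239],
       [  0.        , 464.93620483, 235.38110076],
       [  0.        ,   0.        ,   1.        ]]), 'position': array([ 380.44196584,    5.46204315, 1336.86891983]), 'orientation': array([-3.04126700e+00, -1.41840702e-03, -1.56475471e+00])}
wrist {'mtx': array([[399.02160512,   0.        , 321.38648805],
       [  0.        , 399.02160512, 238.95874497],
       [  0.        ,   0.        ,   1.        ]]), 'tool_from_camera': array([[ 3.01628510e-04, -9.60820224e-01, -2.77172160e-01,
         7.14943130e+01],
       [ 9.99999953e-01,  2.72767994e-04,  1.42682045e-04,
         8.89082813e-02],
       [-6.14880997e-05, -2.77172190e-01,  9.60820261e-01,
        -1.74475674e+02],
       [ 0.00000000e+00,  0.00000000e+00,  0.00000000e+00,
         1.00000000e+00]])}
```

View pics/scene0.png

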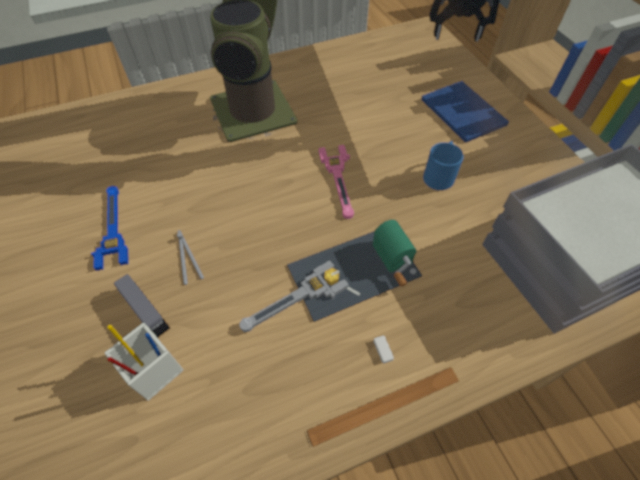

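View pics/top0.png

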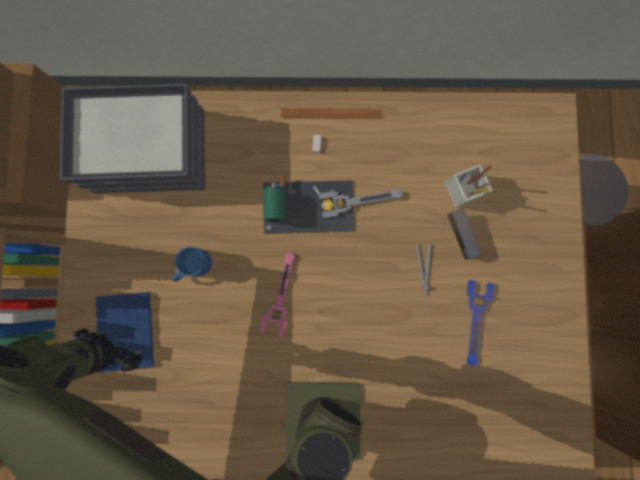

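View pics/wrist0.png

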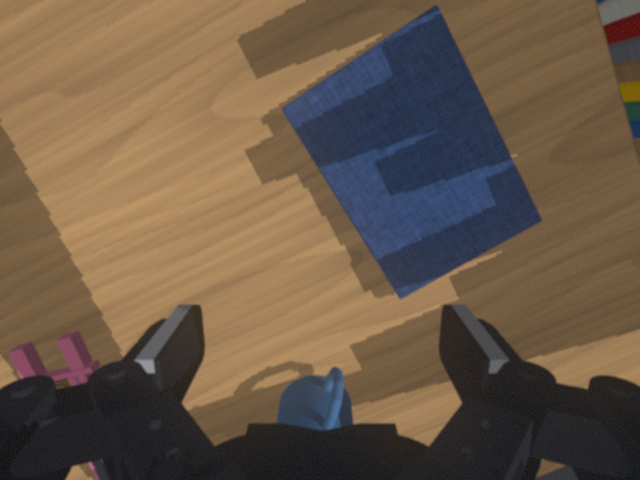

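Candidates (top view): the grey wrench around the brass nut at (340,203), the pink look-alike at (280,295) and the blue look-alike at (477,320). By the description I choose the grey one, and I'll check that in a close crop.

```bash
cat > h.py <<'E'
import numpy as np, cv2
from scipy.spatial.transform import Rotation as R
from bench import robot
def campose(n,st=None):
    c=robot.get_calibration(n)
    if n=="wrist":
        T=np.array(c["tool_from_camera"]); r=R.from_euler('xyz',st["orientation"]).as_matrix()
        return c["mtx"], r@T[:3,:3], r@T[:3,3]+st["eef_pos"]
    return c["mtx"], R.from_euler('xyz',c["orientation"]).as_matrix(), np.array(c["position"])
def px2w(cam,uv,z):
    K,r,p=cam; d=r@np.linalg.inv(K)@np.array([uv[0],uv[1],1.]); return p+d*(z-p[2])/d[2]
def w2px(cam,P):
    K,r,p=cam; q=K@(r.T@(np.array(P)-p)); return q[:2]/q[2]
E
python3 - <<'E'
from h import *
t=cv2.imread("pics/top0.png")
s=cv2.imread("pics/scene0.png")
a=cv2.resize(t[165:250,250:410],None,fx=5,fy=5,interpolation=cv2.INTER_CUBIC)
b=cv2.resize(s[210:335,230:430],None,fx=4,fy=4,interpolation=cv2.INTER_CUBIC)
cv2.imwrite("pics/c_top.png",a);cv2.imwrite("pics/c_sc.png",b)
c=campose("top")
for uv,z in [((328,204),24),((397,193),20),((355,209),6),((355,180),6),((264,234),6)]: print(uv,px2w(c,uv,z))
E
```

```text
(328, 204) [602.83736268 -12.0667899   24.        ]
(397, 193) [ 636.74814154 -210.25397753   20.        ]
(355, 209) [591.73602499 -90.50847539   6.        ]
(355, 180) [677.10526617 -90.59877243   6.        ]
(264, 234) [517.3820741  171.42392715   6.        ]
```

View pics/c_top.png

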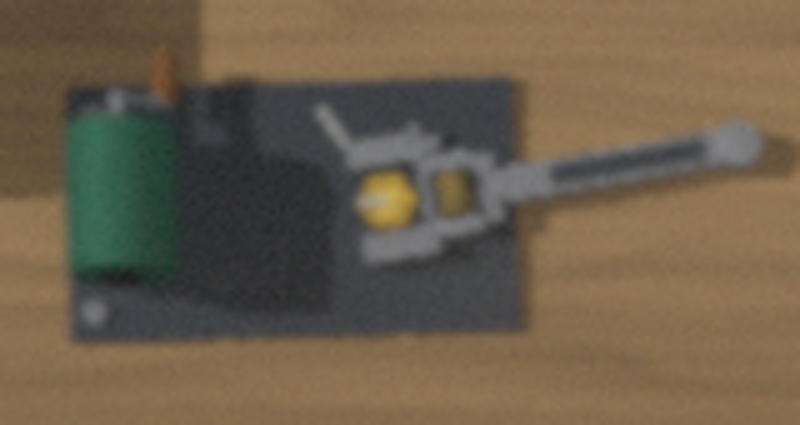

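View pics/c_sc.png

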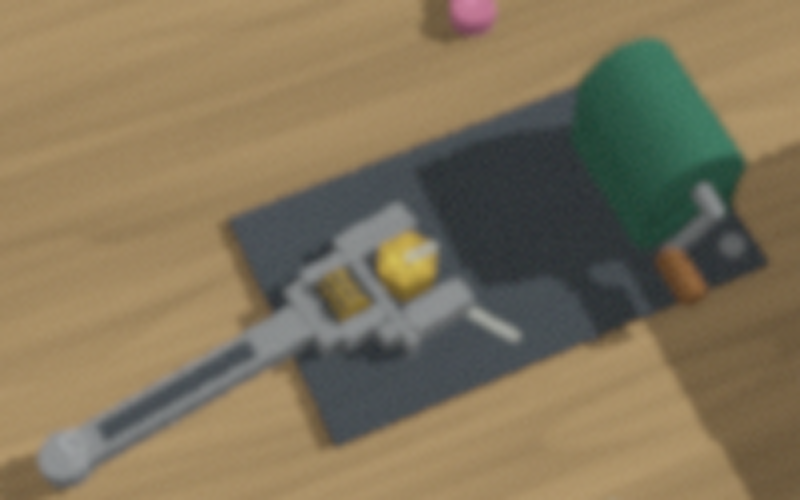

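The crop confirms it: the grey wrench's jaws are around the brass nut at about (328,204), the brass worm is at about (341,204), the handle end is at (397,193), and the mark goes to the upper left of the nut at (315,188). Next I'll work out the approach.

```bash
cat >> h.py <<'E'
def rel(target,yaw_deg,st=None,frm=None,fyaw=None):
    """travel/spin from pose (commanded or measured) to target with tool down"""
    st=st or robot.state()
    y0=st["orientation"][2] if fyaw is None else fyaw; p=st["eef_pos"] if frm is None else np.array(frm)
    d=np.array(target)-p
    x=np.array([np.cos(y0),np.sin(y0)]); y=np.array([np.sin(y0),-np.cos(y0)])
    return [round(x@d[:2],1),round(y@d[:2],1),round(-d[2],1)], round((np.degrees(y0)-yaw_deg+180)%360-180,1)
E
python3 - <<'E'
from h import *
print(rel((596,-50,150),100))
E
```

```text
([np.float64(-556.1), np.float64(-304.2), np.float64(48.8)], np.float64(53.6))
```

```bash
python3 -m jog '[{"travel":[-45,-25,0],"spin":5},{"travel":[-95,-52,0],"spin":10},{"travel":[-145,-80,0],"spin":16},{"travel":[-195,-107,0],"spin":22},{"travel":[-245,-134,0],"spin":28},{"travel":[-295,-161,0],"spin":34},{"travel":[-345,-189,0],"spin":40},{"travel":[-395,-216,0],"spin":46}]' 1
python3 - <<'E'
from h import *
print(rel((596,-50,150),100))
E
```

```text
clock: 1.15
eef_pos: [491.9, 99.4, 199.3]
orientation: [-3.142, -0.0, 1.874]
force: [0.7, 0.0, -0.4]
opening: -0.2
([np.float64(-173.7), np.float64(54.7), np.float64(49.3)], np.float64(7.4))
```

```bash
python3 -m jog '[{"travel":[-35,11,5],"spin":2},{"travel":[-75,24,20],"spin":4},{"travel":[-115,36,35],"spin":6},{"travel":[-150,47,49],"spin":7.4},{"travel":[-174,55,49],"spin":7.4},{"travel":[-174,55,49],"spin":7.4},{"travel":[-174,55,49],"spin":7.4},{"travel":[-174,55,49],"spin":7.4}]'
python3 - <<'E'
from h import *
st=robot.state(); im=robot.read_camera("wrist"); cv2.imwrite("pics/w1.png",im[:,:,::-1])
import pickle; pickle.dump(st,open("st1.pkl","wb")); print(st["eef_pos"],st["orientation"],st["force"])
E
```

```text
clock: 2.15
eef_pos: [595.7, -47.2, 150.6]
orientation: [-3.141, -0.0, 1.75]
force: [-0.4, -0.4, -0.5]
opening: -0.4
[595.65270182 -47.24026265 150.60933995] [-3.14140799e+00 -2.95504087e-04  1.74985296e+00] [-0.41747401 -0.40575942 -0.48820744]
```

View pics/w1.png

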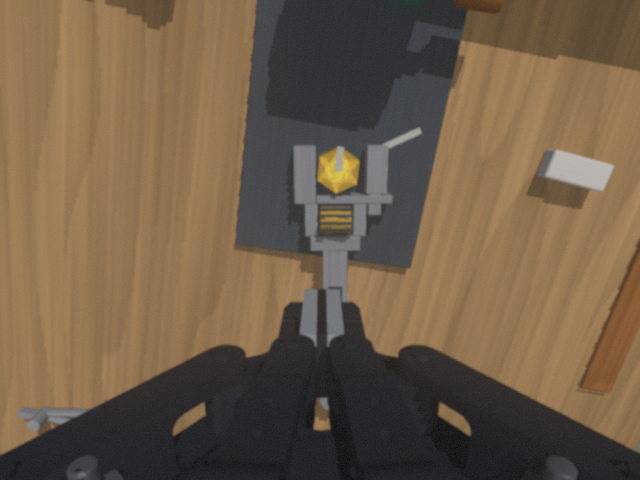

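Wrist view: nut centred at about (338,170) with its white stripe pointing up to about (340,148). The worm is at about (335,219), the mark runs (387,147)→(421,130), the fixed jaw is on the left at 294–316 and the moving jaw on the right at 368–388.

Run:
```python
from h import *
import pickle
st=pickle.load(open("st1.pkl","rb")); im=cv2.imread("pics/w1.png"); c=campose("wrist",st)
a=cv2.resize(im[110:290,260:450],None,fx=4,fy=3.3*4/4 if 0 else 4,interpolation=cv2.INTER_CUBIC)[:600]
cv2.imwrite("pics/w1c.png",cv2.resize(im[115:265,260:450],None,fx=4,fy=4,interpolation=cv2.INTER_CUBIC))
hsv=cv2.cvtColor(im,cv2.COLOR_BGR2HSV)
sub=hsv[110:260,280:440]
y=cv2.inRange(sub,(15,110,80),(35,255,255)); n,l,s,cen=cv2.connectedComponentsWithStats(y)
for i in range(1,n):
    if s[i,4]>15: print("yel",s[i],cen[i]+[280,110])
w=cv2.inRange(sub,(0,0,130),(180,70,255)); n,l,s,cen=cv2.connectedComponentsWithStats(w)
for i in range(1,n):
    if s[i,4]>10:
        ys,xs=np.where(l==i); ln=cv2.fitLine(np.float32(np.c_[xs,ys]),cv2.DIST_L2,0,.01,.01).ravel()
        print("wh",s[i],cen[i]+[280,110],ln[:2])
```

```text
yel [ 134   34   26  116 1451] [430.74431427 219.78221916]
yel [  37   38   43   46 1308] [337.56498471 171.31269113]
yel [ 40 101  31   3  93] [335. 212.]
yel [ 40 107  32   5 144] [335.47222222 219.1875    ]
yel [ 40 115  31   4 110] [335.7        226.33636364]
yel [  0 146   9   4  18] [283.66666667 257.88888889]
wh [ 88  18  53  65 947] [383.56282999 159.63041183] [ 0.5655096 -0.8247417]
wh [ 16  37  10  55 278] [299.56115108 172.0647482 ] [ 0.00654581 -0.9999786 ]
wh [ 55  37  10  24 153] [339.09803922 158.21568627] [ 0.10748961 -0.9942062 ]
wh [31 42  3  9 14] [312.42857143 156.        ] [0.118862  0.9929108]
wh [90 84 14  6 34] [376.26470588 196.14705882] [0.9881106  0.15374483]
wh [ 26  95  10  27 148] [310.66216216 215.54054054] [ 0.06174481 -0.998092  ]
wh [ 75  95  10  29 163] [359.72392638 216.6196319 ] [0.00773847 0.9999701 ]
wh [ 71 127   8   3  14] [354.5        237.85714286] [ 0.9958318  -0.09120908]
wh [ 44 142   4   8  13] [325.38461538 255.92307692] [0.12807187 0.9917649 ]
wh [ 60 142   6   8  20] [342.25 254.75] [ 0.2090076  -0.97791404]
```

View pics/w1c.png

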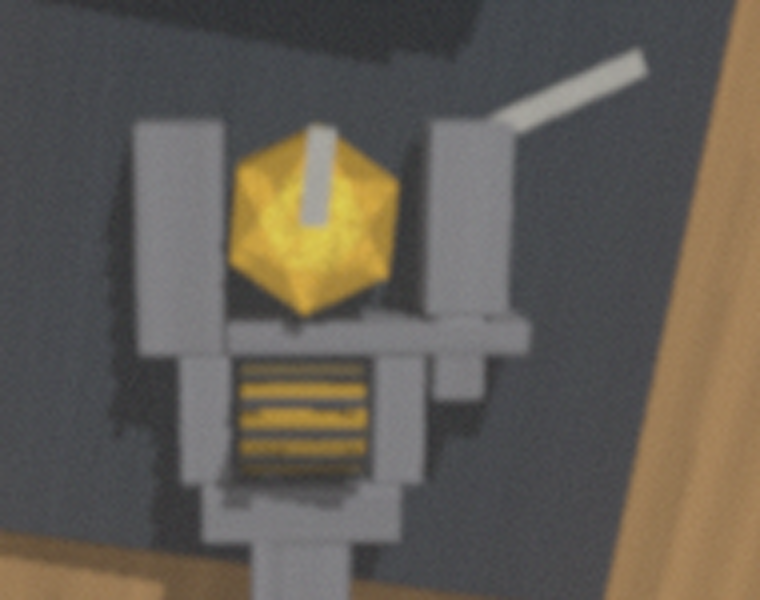

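Run:
```python
from h import *
import pickle
st=pickle.load(open("st1.pkl","rb")); c=campose("wrist",st)
f=lambda x,y,z: px2w(c,(260+x/4,115+y/4),z)[:2]
ang=lambda a,b: np.degrees(np.arctan2(*(b-a)[::-1]))
# nut corners visible at rim; use bbox centre and left/right corners
pts={"nutleft":(236,167,24),"nutright":(398,182,24),"nutbl":(231,263,24),"nutbr":(388,280,24),"nutbot":(305,315,24),"tip":(323,126,24),"stripein":(315,225,24),"mark_in":(508,125,6),"mark_out":(641,62,6),"worm":(303,418,30),
"fix_t":(224,122,21),"fix_b":(226,350,21),"mov_t":(430,122,21),"mov_b":(425,312,21),"fixL_t":(134,122,21),"fixL_b":(138,355,21)}
P={k:f(*v) for k,v in pts.items()}
for k,v in P.items(): print(k,v.round(1))
print("stripe",ang(P["stripein"],P["tip"]),"mark",ang(P["mark_in"],P["mark_out"]))
print("fix",ang(P["fix_b"],P["fix_t"]),ang(P["fixL_b"],P["fixL_t"]),"mov",ang(P["mov_b"],P["mov_t"]))
nut=(P["tip"]+P["nutbot"])/2; print("nut",nut, np.linalg.norm(P["tip"]-P["nutbot"]), ang(P["nutbot"],P["tip"]))
print("mark ang via nut", ang(nut,P["mark_out"]))
th=np.radians(ang(P["fix_b"],P["fix_t"])); n=np.array([-np.sin(th),np.cos(th)])
print("opening",n@(P["fix_t"]-P["mov_t"]),n@(P["fix_b"]-P["mov_b"]), "worm off axis", n@(P["fix_t"]-P["worm"]))
```

```text
nutleft [584.5  -0.8]
nutright [614.6   1.9]
nutbl [586.8 -18.4]
nutbr [616.5 -16.3]
nutbot [602.3 -25.6]
tip [599.    9.4]
stripein [601.   -8.6]
mark_in [635.4  15.2]
mark_out [658.   31.4]
worm [605.3 -44.1]
fix_t [580.9   6.7]
fix_b [588.8 -35.5]
mov_t [618.6  13.5]
mov_b [625.1 -21.4]
fixL_t [564.5   3.7]
fixL_b [572.2 -39.5]
stripe 96.30775618643294 mark 35.547744828008454
fix 100.57754872696054 100.1753876122038 mov 100.56522977847979
nut [600.65739179  -8.12027032] 35.17993305739275 95.46529347446845
mark ang via nut 34.538386246462935
opening 38.26092641706639 38.25328343304143 worm off axis 14.62697452029186
```

Run:
```python
from h import *
print(rel((607.1,-53.9,34),100.5))
```

```text
([np.float64(-8.6), np.float64(10.0), np.float64(116.7)], np.float64(-0.2))
```

```bash
python3 -m jog '[{"travel":[-4,5,25],"spin":0},{"travel":[-8.6,10,55],"spin":0},{"travel":[-8.6,10,85],"spin":0},{"travel":[-8.6,10,105],"spin":0},{"travel":[-8.6,10,114],"spin":0},{"travel":[-8.6,10,116.5],"spin":0},{"travel":[-8.6,10,116.5],"spin":0},{"travel":[-8.6,10,116.5],"spin":0}]'
python3 - <<'E'
from h import *
st=robot.state(); im=robot.read_camera("wrist"); cv2.imwrite("pics/w2.png",im[:,:,::-1])
print(st["eef_pos"],st["orientation"],st["force"]); print(rel((607.1,-53.9,30),100.5))
E
```

```text
clock: 3.2
eef_pos: [608.4, -54.8, 34.9]
orientation: [3.14, 0.0, 1.749]
force: [0.3, 0.4, 0.1]
opening: -0.1
[608.41571028 -54.82272847  34.90475919] [3.13985212e+00 4.78025957e-04 1.74883955e+00] [0.31195052 0.38542176 0.08086318]
([np.float64(1.2), np.float64(-1.1), np.float64(4.8)], np.float64(-0.3))
```

View pics/w2.png

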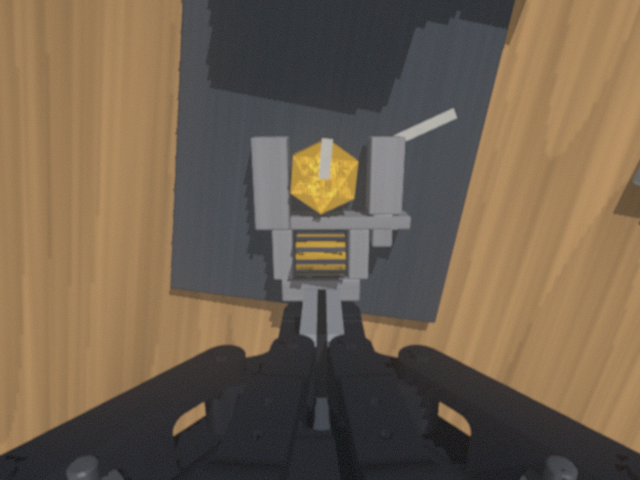

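Run:
```python
from h import *
st=robot.state(); c=campose("wrist",st); p=st["eef_pos"]; y=st["orientation"][2]; ux=np.array([np.cos(y),np.sin(y),0])
for d in (-11,0,11): print(d, w2px(c,p+d*ux))
for uv in ((321,255),): print(px2w(c,uv,30))
w=px2w(c,(321,255),30); print(rel(w,100.5))
```

```text
-11 [322.98207224 302.99448776]
0 [323.01513563 281.53797761]
11 [323.0492957  259.36977502]
[605.37022369 -43.67776532  30.        ]
([np.float64(11.5), np.float64(-0.9), np.float64(4.8)], np.float64(-0.3))
```

Run:
```python
import cv2
im=cv2.imread("pics/w2.png"); cv2.imwrite("pics/w2c.png",cv2.resize(im[220:370,240:420],None,fx=4,fy=4,interpolation=cv2.INTER_CUBIC))
```

```text
(no output)
```

View pics/w2c.png

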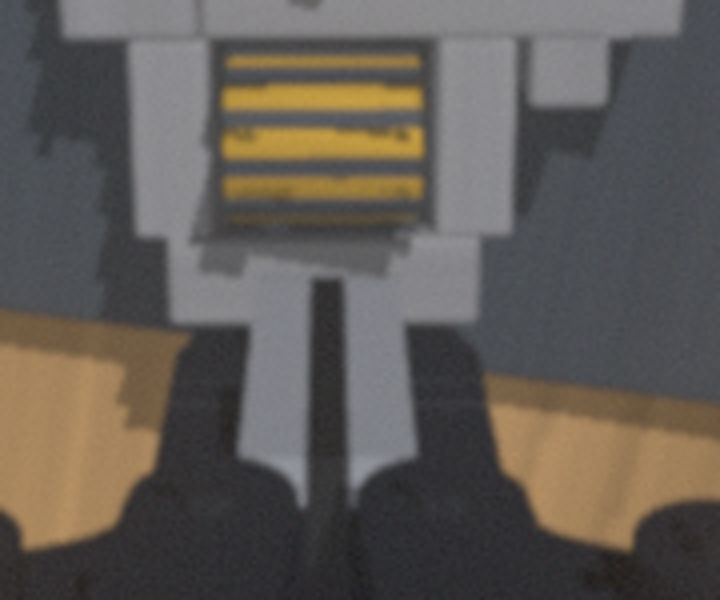

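```bash
python3 - <<'E'
from h import *
st=robot.state(); c=campose("wrist",st); p=st["eef_pos"]; y=st["orientation"][2]; ux=np.array([np.cos(y),np.sin(y),0])
for s in (0,5,10,15,20): print(s, w2px(c,p+11*ux+[0,0,s])[1],w2px(c,p+[0,0,s])[1])
E
python3 -m jog '[{"travel":[4,-1,0],"spin":0},{"travel":[4,-1,1],"spin":0},{"travel":[4,-1,2],"spin":0},{"travel":[4,-1,3],"spin":0},{"travel":[4,-1,4],"spin":0},{"travel":[4,-1,4],"spin":0},{"travel":[4,-1,4],"spin":0},{"travel":[4,-1,4],"spin":0}]'
```

```text
0 259.3697750224982 281.53797760996497
5 263.00433447232757 285.69485114397366
10 266.8387215715539 290.07633916052924
15 270.8898819041332 294.7011525653699
20 275.17673279237334 299.5901398347016
clock: 4.25
eef_pos: [605.9, -51.0, 29.9]
orientation: [3.142, 0.0, 1.749]
force: [-0.3, -0.0, 0.1]
opening: 0.1
```

```bash
python3 -m jog '[{"travel":[0,0,-5],"spin":0},{"travel":[7,0,-5],"spin":0},{"travel":[7,0,-3],"spin":0},{"travel":[7,0,-1],"spin":0},{"travel":[7,0,0],"spin":0},{"travel":[7,0,0.5],"spin":0},{"travel":[7,0,1],"spin":0},{"travel":[7,0,1],"spin":0}]'
python3 - <<'E'
from h import *
st=robot.state(); im=robot.read_camera("wrist"); cv2.imwrite("pics/w3.png",cv2.resize(im[190:340,240:420,::-1],None,fx=4,fy=4))
E
```

```text
clock: 5.25
eef_pos: [604.7, -44.2, 28.9]
orientation: [-3.142, 0.0, 1.749]
force: [-0.3, -0.8, -0.1]
opening: 0.1
```

View pics/w3.png

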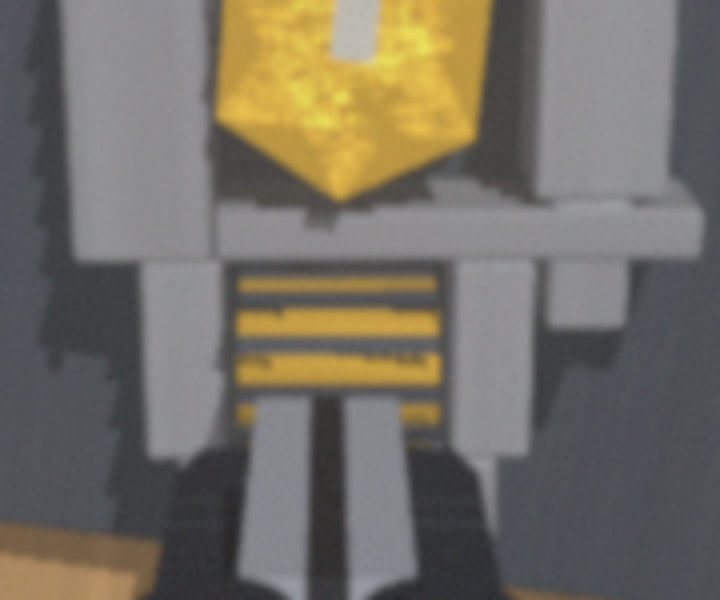

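```bash
python3 -m jog '[{"travel":[0,0,-5],"spin":0},{"travel":[8,0,-5],"spin":0},{"travel":[8,0,-3],"spin":0},{"travel":[8,0,-2],"spin":0},{"travel":[8,0,-1],"spin":0},{"travel":[8,0,0],"spin":0},{"travel":[8,0,1],"spin":0},{"travel":[8,0,1],"spin":0}]'
python3 - <<'E'
from h import *
st=robot.state(); im=robot.read_camera("wrist"); cv2.imwrite("pics/w4.png",cv2.resize(im[190:340,240:420,::-1],None,fx=4,fy=4))
E
```

```text
clock: 6.3
eef_pos: [603.1, -36.3, 27.8]
orientation: [-3.141, -0.0, 1.749]
force: [0.7, -0.9, -0.2]
opening: -0.5
```

View pics/w4.png

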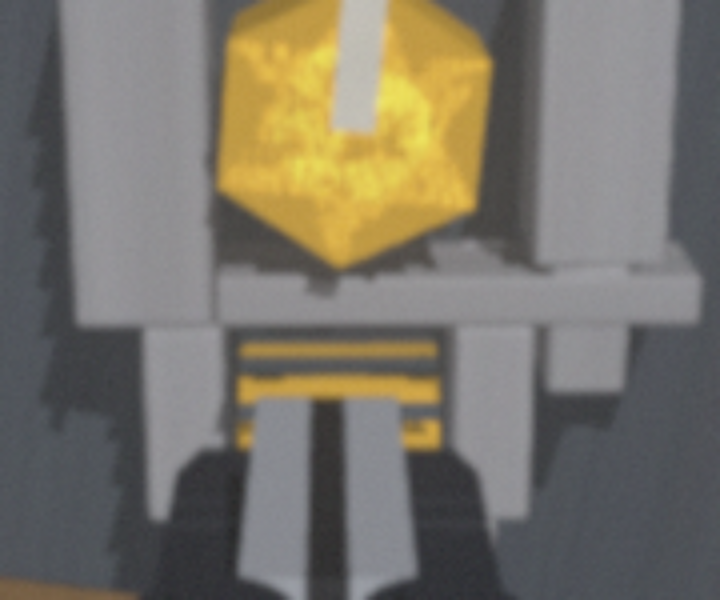

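```bash
python3 -m jog '[{"travel":[-1,0,0.5],"spin":0},{"travel":[-2,0,1],"spin":0},{"travel":[-2,0,1.5],"spin":0},{"travel":[-2,0,2],"spin":0},{"travel":[-2,0,2.5],"spin":0},{"travel":[-2,0,3],"spin":0},{"travel":[-2,0,3],"spin":0},{"travel":[-2,0,3],"spin":0}]'
```

```text
clock: 7.35
eef_pos: [603.6, -38.2, 24.9]
orientation: [3.142, 0.0, 1.749]
force: [-0.6, -0.9, 0.4]
opening: 0.2
```

```bash
python3 -m jog '[{"travel":[0,0,0.5],"spin":0},{"travel":[0,0,1],"spin":0},{"travel":[0,0,1.5],"spin":0},{"travel":[0,0,2],"spin":0},{"travel":[0,0,2.5],"spin":0},{"travel":[0,0,3],"spin":0},{"travel":[0,0,3],"spin":0},{"travel":[0,0,3],"spin":0}]';  python3 - <<'E'
from h import *
st=robot.state(); im=robot.read_camera("wrist"); cv2.imwrite("pics/w5.png",cv2.resize(im[190:340,240:420,::-1],None,fx=4,fy=4))
E
```

```text
clock: 8.35
eef_pos: [603.6, -38.3, 21.9]
orientation: [-3.142, 0.0, 1.749]
force: [-0.3, -0.4, 0.3]
opening: 0.1
```

View pics/w5.png

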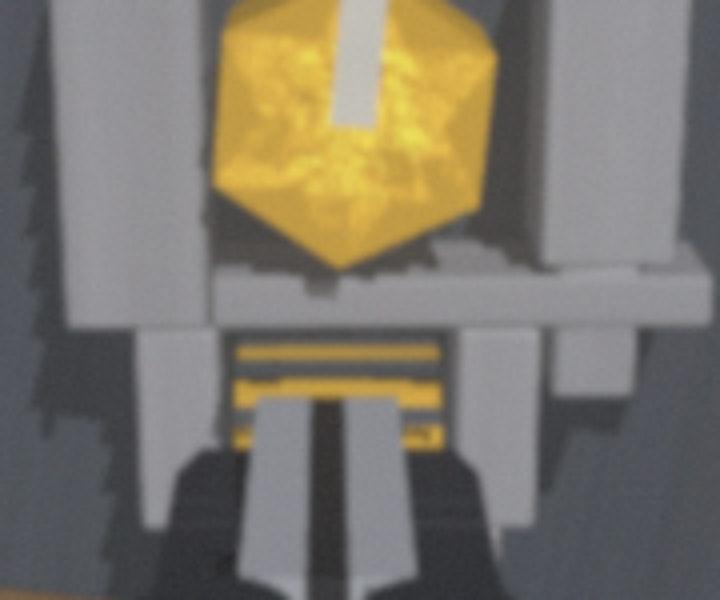

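```bash
python3 -m jog '[{"travel":[0,0,0.5],"spin":0},{"travel":[0,0,1],"spin":0},{"travel":[0,0,1.5],"spin":0},{"travel":[0,0,2],"spin":0},{"travel":[0,0,2.5],"spin":0},{"travel":[0,0,3],"spin":0},{"travel":[0,0,3],"spin":0},{"travel":[0,0,3],"spin":0}]'
```

```text
clock: 9.4
eef_pos: [603.6, -38.2, 18.9]
orientation: [3.142, 0.0, 1.749]
force: [-0.7, 0.4, -0.4]
opening: -0.1
```

Run:
```python
from h import *
st=robot.state(); im=robot.read_camera("scene"); cv2.imwrite("pics/s2.png",cv2.resize(im[180:330,230:430,::-1],None,fx=4,fy=4,interpolation=cv2.INTER_CUBIC))
c=campose("scene"); p=st["eef_pos"]; print(w2px(c,p)-[230,180],w2px(c,(605.4,-43.7,30))-[230,180])
```

```text
[ 89.55992366 101.04560459] [ 87.46206008 100.08485412]
```

View pics/s2.png

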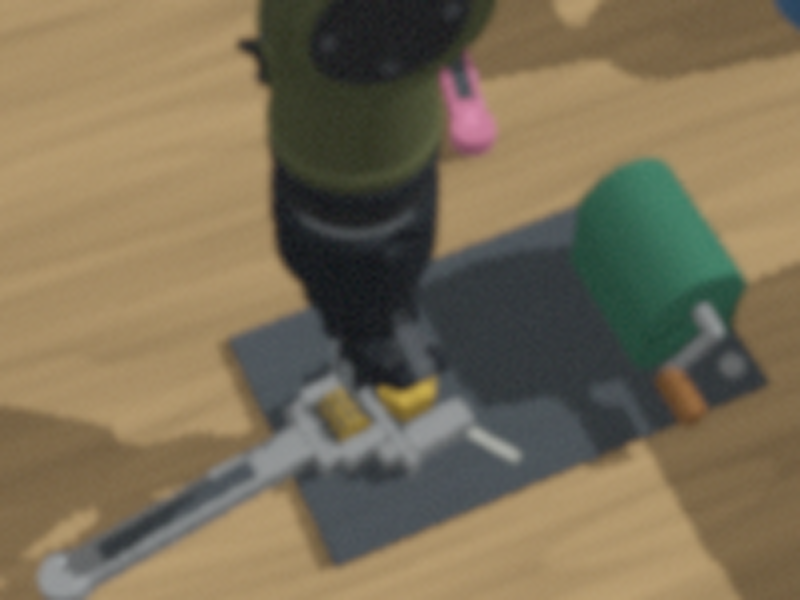

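Run:
```python
from h import *
st=robot.state(); c=campose("scene"); p=st["eef_pos"]; y=st["orientation"][2]; ux=np.array([np.cos(y),np.sin(y),0])
for s in (0,10,15,20):
  for d in (-5,0,5,11): print(s,d,((w2px(c,p+d*ux+[0,0,s])-[230,180])*4).round())
cw=campose("wrist",st)
for s in (0,5,10,15,20):
  # x offset s.t. row is 289 at height s
  for d in np.arange(-8,14,.5):
    if abs(w2px(cw,p+d*ux+[0,0,s])[1]-289)<.55: print("front edge",s,d)
```

```text
0 -5 [350. 409.]
0 0 [358. 404.]
0 5 [366. 400.]
0 11 [376. 394.]
10 -5 [350. 400.]
10 0 [358. 395.]
10 5 [366. 391.]
10 11 [376. 385.]
15 -5 [350. 395.]
15 0 [358. 390.]
15 5 [366. 386.]
15 11 [376. 381.]
20 -5 [350. 390.]
20 0 [358. 386.]
20 5 [366. 381.]
20 11 [376. 376.]
front edge 0 -4.0
front edge 5 -1.5
front edge 10 0.5
front edge 15 2.5
front edge 20 5.0
```

```bash
python3 -m jog '[{"travel":[0,0,0.5],"spin":0},{"travel":[0,0,1],"spin":0},{"travel":[0,0,1.5],"spin":0},{"travel":[0,0,2],"spin":0},{"travel":[0,0,2.5],"spin":0},{"travel":[0,0,3],"spin":0},{"travel":[0,0,3],"spin":0},{"travel":[0,0,3],"spin":0}]';  python3 - <<'E'
from h import *
st=robot.state(); im=robot.read_camera("wrist"); cv2.imwrite("pics/w6.png",im[:,:,::-1])
E
```

```text
clock: 10.45
eef_pos: [603.6, -38.2, 15.9]
orientation: [3.142, 0.0, 1.749]
force: [0.5, 0.1, -0.6]
opening: -0.4
```

View pics/w6.png

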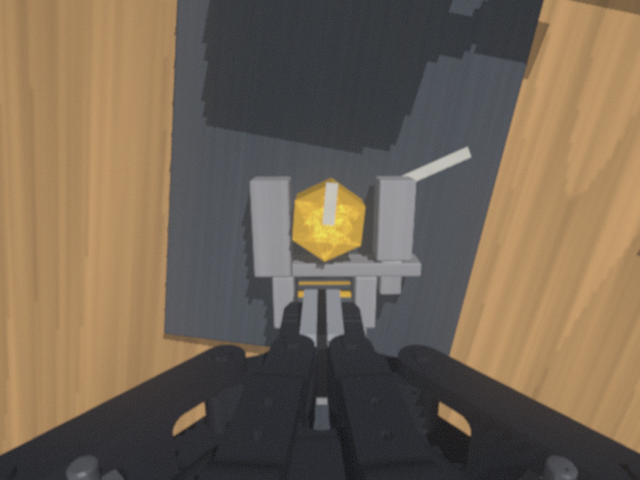

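```bash
python3 -m jog '[{"travel":[0,0,0.5],"spin":0},{"travel":[0,0,1],"spin":0},{"travel":[0,0,1.5],"spin":0},{"travel":[0,0,2],"spin":0},{"travel":[0,0,2.5],"spin":0},{"travel":[0,0,3],"spin":0},{"travel":[0,0,3],"spin":0},{"travel":[0,0,3],"spin":0}]'
```

```text
clock: 11.5
eef_pos: [603.6, -38.3, 12.9]
orientation: [-3.142, 0.0, 1.749]
force: [-0.3, 0.5, 0.1]
opening: 0.4
```

```bash
python3 -m jog '[{"travel":[0,0,0.5],"spin":0},{"travel":[0,0,1],"spin":0},{"travel":[0,0,1.5],"spin":0},{"travel":[0,0,2],"spin":0},{"travel":[0,0,2.5],"spin":0},{"travel":[0,0,3],"spin":0},{"travel":[0,0,3],"spin":0},{"travel":[0,0,3],"spin":0}]'
python3 - <<'E'
from h import *
for n in("scene","wrist"):
    st=robot.state(); im=robot.read_camera(n); 
    if n=="scene": im=im[230:330,270:403]
    else: im=im[220:340,240:400]
    cv2.imwrite(f"pics/{n}7.png",cv2.resize(im[:,:,::-1],None,fx=5,fy=5,interpolation=cv2.INTER_CUBIC))
E
```

```text
clock: 12.5
eef_pos: [603.6, -38.3, 9.9]
orientation: [3.142, -0.0, 1.749]
force: [-0.4, -0.8, 0.2]
opening: 0.0
```

View pics/scene7.png

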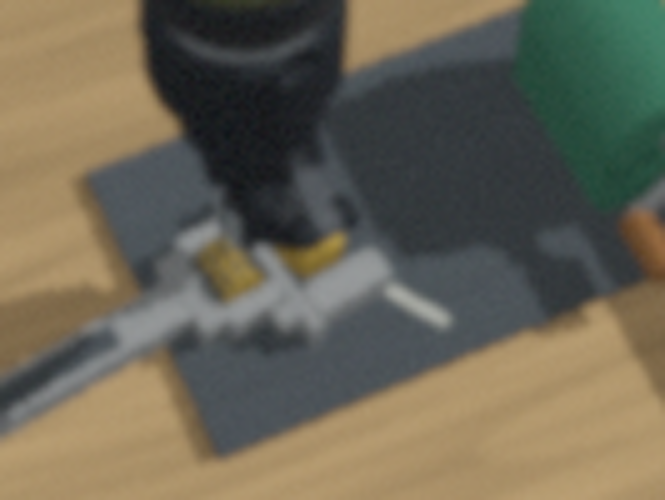

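View pics/wrist7.png

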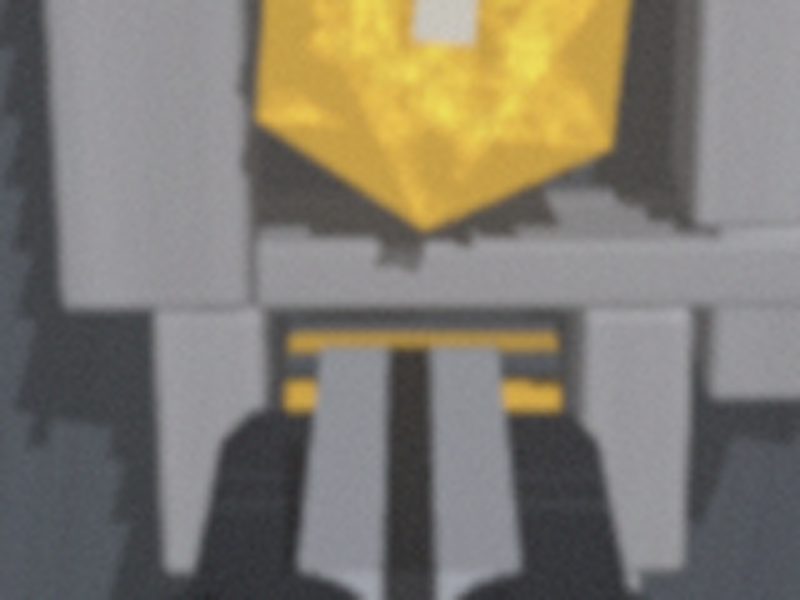

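Run:
```python
from h import *
st=robot.state(); cw=campose("wrist",st); cs=campose("scene")
print(st["eef_pos"])
def tri(a,ua,b,ub):
    da=a[1]@np.linalg.inv(a[0])@np.array([*ua,1.]); db=b[1]@np.linalg.inv(b[0])@np.array([*ub,1.])
    t=np.linalg.lstsq(np.c_[da,-db],b[2]-a[2],rcond=None)[0]; A=a[2]+t[0]*da;B=b[2]+t[1]*db; return (A+B)/2,np.linalg.norm(A-B)
# front-lower edge mid of fingers
for us in [(270+285/5,230+240/5),(270+300/5,230+240/5),(270+330/5,230+230/5),(270+250/5,230+230/5)]:
    print(us,tri(cw,(322,289),cs,us))
print(tri(cw,(240+420/5,220+230/5),cs,(270+285/5,230+275/5)))  # nut bottom corner approx
print("worm", w2px(cs,(605.4,-43.7,30)), 270+228/5,230+268/5)
```

```text
[603.6327204  -38.25449583   9.931956  ]
(327.0, 278.0) (array([605.9369539 , -27.5658436 ,  34.26843017]), np.float64(11.263501480993503))
(330.0, 278.0) (array([607.68664616, -24.13746421,  37.61327157]), np.float64(16.804680109854672))
(336.0, 276.0) (array([610.1061093 , -16.04661641,  49.22954182]), np.float64(25.768897717440797))
(320.0, 276.0) (array([600.85311624, -34.24554285,  31.80807609]), np.float64(3.7462096004557925))
(array([607.01612343, -27.97994157,   4.96053435]), np.float64(11.51849261293559))
worm [317.46206008 280.08485412] 315.6 283.6
```

```bash
python3 -m jog '[{"travel":[0,0,0.5],"spin":0},{"travel":[0,0,1],"spin":0},{"travel":[0,0,1.5],"spin":0},{"travel":[0,0,2],"spin":0},{"travel":[0,0,2.5],"spin":0},{"travel":[0,0,3],"spin":0},{"travel":[0,0,3],"spin":0},{"travel":[0,0,3],"spin":0}]'
```

```text
clock: 13.6
eef_pos: [603.6, -38.3, 6.9]
orientation: [3.142, 0.0, 1.749]
force: [0.1, -0.7, 0.2]
opening: -0.0
```

```bash
python3 -m jog '[{"travel":[-6,0,0],"spin":0},{"travel":[-13,0,0.5],"spin":0},{"travel":[-13,0,1],"spin":0},{"travel":[-13,0,2],"spin":0},{"travel":[-13,0,3],"spin":0},{"travel":[-13,0,4],"spin":0},{"travel":[-13,0,4.5],"spin":0},{"travel":[-13,0,4.5],"spin":0}]'
```

```text
clock: 14.6
eef_pos: [605.8, -51.0, 2.3]
orientation: [-3.141, -0.0, 1.749]
force: [0.2, -0.3, -0.0]
opening: -0.1
```

```bash
python3 -m jog '[{"travel":[0,0,0.5],"spin":0},{"travel":[0,0,1],"spin":0},{"travel":[0,0,1.5],"spin":0},{"travel":[0,0,2],"spin":0},{"travel":[0,0,2.5],"spin":0},{"travel":[0,0,3],"spin":0},{"travel":[0,0,3.5],"spin":0},{"travel":[0,0,3.5],"spin":0}]'
python3 - <<'E'
from h import *
im=robot.read_camera("wrist")[220:340,240:400]
cv2.imwrite(f"pics/w8.png",cv2.resize(im[:,:,::-1],None,fx=5,fy=5,interpolation=cv2.INTER_CUBIC))
E
```

```text
clock: 15.6
eef_pos: [605.8, -51.0, -1.2]
orientation: [-3.141, -0.0, 1.749]
force: [0.8, 0.1, 0.3]
opening: 0.0
```

View pics/w8.png

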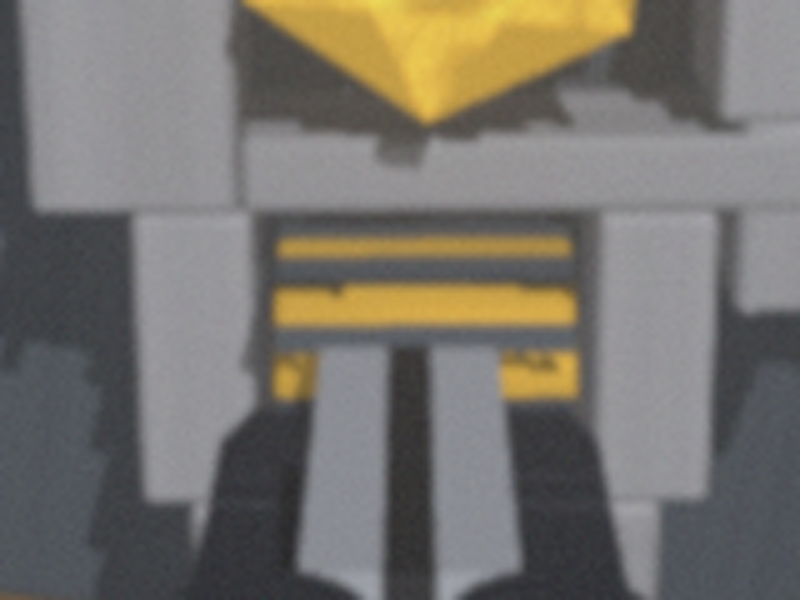

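```bash
python3 -m jog '[{"travel":[0,0,0.5],"spin":0},{"travel":[0,0,1],"spin":0},{"travel":[0,0,1.5],"spin":0},{"travel":[0,0,2],"spin":0},{"travel":[0,0,2.5],"spin":0},{"travel":[0,0,3],"spin":0},{"travel":[0,0,3.5],"spin":0},{"travel":[0,0,3.5],"spin":0}]'
```

```text
clock: 16.65
eef_pos: [606.2, -51.1, -2.2]
orientation: [3.14, 0.0, 1.749]
force: [-4.6, 0.0, 15.4]
opening: -0.1
```

```bash
python3 -m jog '[{"travel":[2,0,-0.6],"spin":0},{"travel":[5,0,-0.6],"spin":0},{"travel":[8,0,-0.6],"spin":0},{"travel":[11,0,-0.6],"spin":0},{"travel":[14,0,-0.6],"spin":0},{"travel":[16.5,0,-0.6],"spin":0},{"travel":[18,0,-0.6],"spin":0},{"travel":[18,0,-0.6],"spin":0}]'
python3 - <<'E'
from h import *
im=robot.read_camera("wrist")[140:340,200:440]
cv2.imwrite(f"pics/w9.png",cv2.resize(im[:,:,::-1],None,fx=3,fy=3,interpolation=cv2.INTER_CUBIC))
E
```

```text
clock: 17.65
eef_pos: [602.6, -33.0, -4.3]
orientation: [-3.141, -0.001, 1.749]
force: [-0.2, 0.3, 0.2]
opening: 0.1
```

View pics/w9.png

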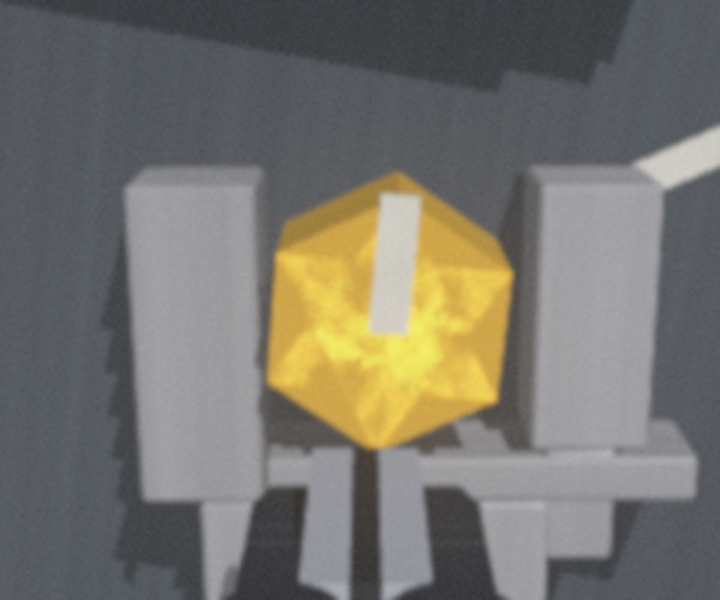

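```bash
python3 -m jog '[{"travel":[0,0,-4],"spin":0},{"travel":[0,0,-10],"spin":0},{"travel":[-6,0,-10],"spin":0},{"travel":[-12,0,-10],"spin":0},{"travel":[-20,0,-10],"spin":0},{"travel":[-26,0,-10],"spin":0},{"travel":[-26,0,-10],"spin":0},{"travel":[-26,0,-10],"spin":0}]'
python3 - <<'E'
from h import *
import pickle
st=robot.state(); pickle.dump(st,open("st10.pkl","wb"))
full=robot.read_camera("wrist"); cv2.imwrite("pics/w10f.png",full[:,:,::-1])
im=full[140:340,200:440]
cv2.imwrite(f"pics/w10.png",cv2.resize(im[:,:,::-1],None,fx=3,fy=3,interpolation=cv2.INTER_CUBIC))
E
```

```text
clock: 18.7
eef_pos: [607.2, -58.9, 5.9]
orientation: [-3.141, -0.0, 1.749]
force: [0.2, 0.8, 0.8]
opening: -0.1
```

View pics/w10.png

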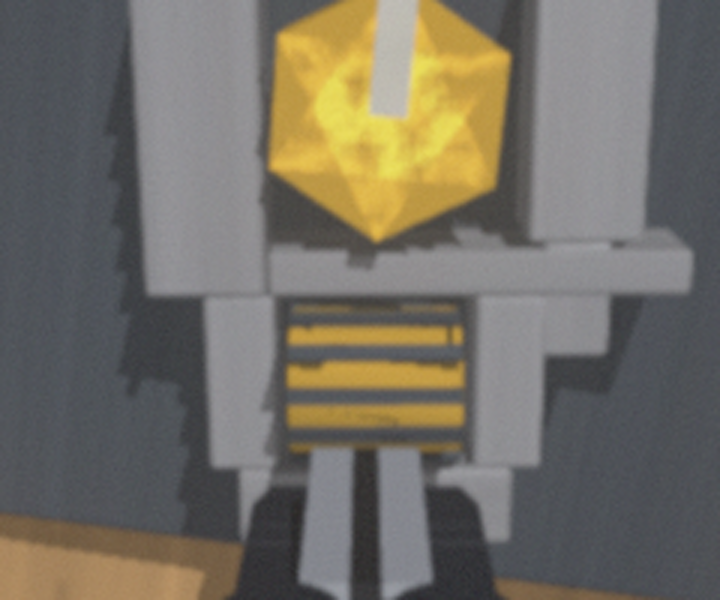

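```bash
cat >> h.py <<'E'
def jaws(c,fb,ft,mb,mt,z=21):
    P=[px2w(c,u,z)[:2] for u in (fb,ft,mb,mt)]
    d=P[1]-P[0]; th=np.arctan2(d[1],d[0]); n=np.array([-d[1],d[0]])/np.linalg.norm(d)
    return np.degrees(th), n@(P[0]-P[2]), n@(P[0]-P[3])
E
python3 - <<'E'
from h import *
import pickle
st=pickle.load(open("st10.pkl","rb")); c=campose("wrist",st)
f=lambda x,y:(200+x/3,140+y/3)
print(jaws(c,f(267,292),f(257,5),f(527,238),f(534,5)))
print("worm",px2w(c,f(376,385),30), "nutbot",px2w(c,f(376,241),24))
print(rel(px2w(c,f(376,385),30),100.5,st))
E
```

```text
(np.float64(100.8389832098791), np.float64(35.78416262066509), np.float64(35.86390014162791))
worm [605.2702309  -43.49038183  30.        ] nutbot [602.02363969 -25.45374329  24.        ]
([np.float64(15.5), np.float64(0.8), np.float64(-24.1)], np.float64(-0.3))
```

```bash
python3 -m jog '[{"travel":[6.5,0.8,5],"spin":0},{"travel":[6.5,0.8,10],"spin":0},{"travel":[10,0.8,10],"spin":0},{"travel":[14,0.8,10],"spin":0},{"travel":[18,0.8,10],"spin":0},{"travel":[22,0.8,10],"spin":0},{"travel":[22,0.8,1],"spin":0},{"travel":[6.5,0.8,1],"spin":0}]'
python3 - <<'E'
from h import *
import pickle
st=robot.state(); pickle.dump(st,open("st11.pkl","wb"))
full=robot.read_camera("wrist"); cv2.imwrite("pics/w11f.png",full[:,:,::-1])
im=full[140:340,200:440]
cv2.imwrite(f"pics/w11.png",cv2.resize(im[:,:,::-1],None,fx=3,fy=3,interpolation=cv2.INTER_CUBIC))
E
```

```text
clock: 19.75
eef_pos: [607.5, -51.8, 5.5]
orientation: [3.141, 0.0, 1.751]
force: [-0.4, 0.9, -0.3]
opening: 0.4
```

View pics/w11.png

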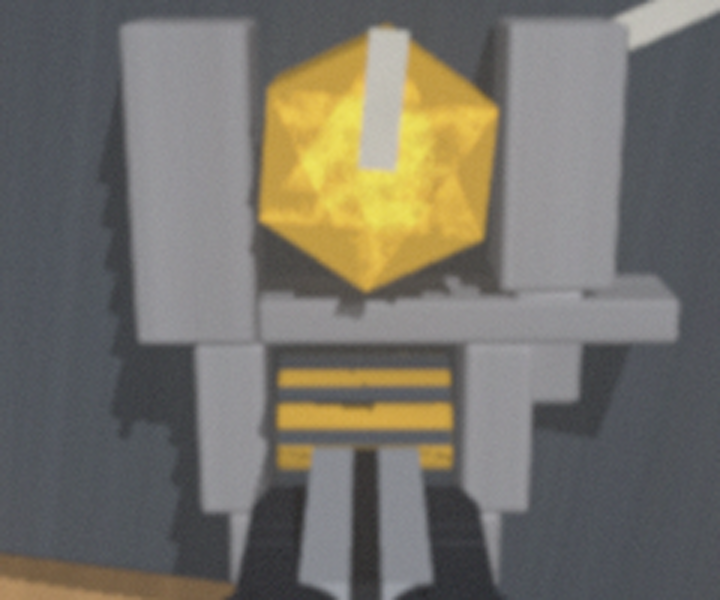

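Run:
```python
from h import *
import pickle
st=pickle.load(open("st11.pkl","rb")); c=campose("wrist",st)
f=lambda x,y:(200+x/3,140+y/3)
print(jaws(c,f(257,338),f(250,25),f(496,288),f(506,25)))
print("nutbot",px2w(c,f(367,292),24),"xbar",px2w(c,f(262,340),21),px2w(c,f(680,340),21), "fixtop", px2w(c,f(122,25),21))
st0=pickle.load(open("st10.pkl","rb")); c0=campose("wrist",st0)
print("prev xbar",px2w(c0,f(269,294),21),px2w(c0,f(692,294),21))
print(rel((605.2,-43.5,30),100.5,st))
```

```text
(np.float64(100.13563933429248), np.float64(33.12927362541801), np.float64(33.217088997676285))
nutbot [602.30130265 -25.51503835  24.        ] xbar [589.28658985 -35.84291016  21.        ] [646.74596011 -25.36602476  21.        ] fixtop [564.70305675   3.37109287  21.        ]
prev xbar [588.94855682 -36.20030329  21.        ] [646.59445616 -25.80429906  21.        ]
([np.float64(8.6), np.float64(-0.8), np.float64(-24.5)], np.float64(-0.2))
```

```bash
python3 -m jog '[{"travel":[0,0,5],"spin":0},{"travel":[0,-0.5,9],"spin":0},{"travel":[4,-0.5,9],"spin":0},{"travel":[8,-0.5,9],"spin":0},{"travel":[12,-0.5,9],"spin":0},{"travel":[15.5,-0.5,9],"spin":0},{"travel":[15.5,-0.5,0],"spin":0},{"travel":[0,-0.5,0],"spin":0}]'
python3 - <<'E'
from h import *
import pickle
st=robot.state(); pickle.dump(st,open("st12.pkl","wb"))
full=robot.read_camera("wrist"); cv2.imwrite("pics/w12f.png",full[:,:,::-1])
im=full[140:340,200:440]
cv2.imwrite(f"pics/w12.png",cv2.resize(im[:,:,::-1],None,fx=3,fy=3,interpolation=cv2.INTER_CUBIC))
E
```

```text
clock: 20.8
eef_pos: [606.5, -52.1, 5.1]
orientation: [3.141, -0.0, 1.751]
force: [-0.1, -0.3, -0.8]
opening: -0.1
```

View pics/w12.png

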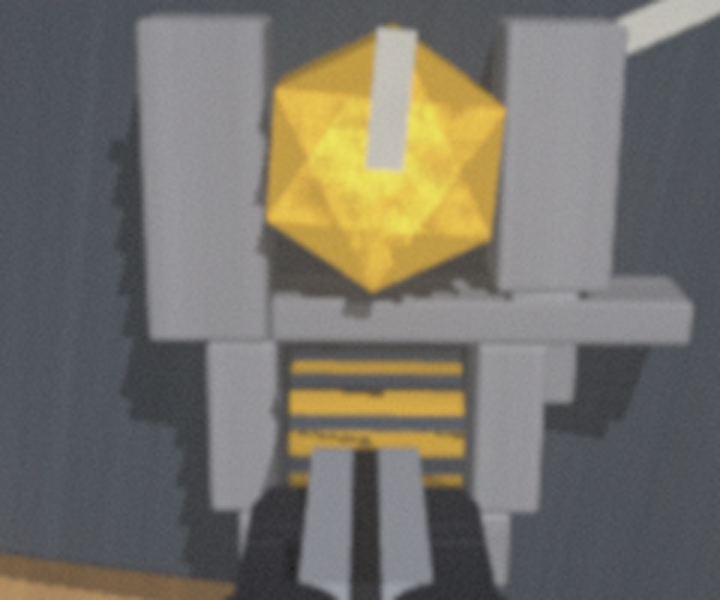

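Run:
```python
from h import *
import pickle
st=pickle.load(open("st12.pkl","rb")); c=campose("wrist",st)
f=lambda x,y:(200+x/3,140+y/3)
print(jaws(c,f(269,336),f(268,25),f(493,288),f(502,25)))
print("stripe",[px2w(c,f(*u),24) for u in((385,170),(396,30))])
print("worm", px2w(c,f(376,420),30),"xbar",px2w(c,f(275,340),21),px2w(c,f(692,340),21))
```

```text
(np.float64(99.23436330050254), np.float64(30.84328130077204), np.float64(30.283076947611665))
stripe [array([600.68515711,  -8.83339241,  24.        ]), array([598.75515178,   9.08582761,  24.        ])]
worm [605.43269477 -41.29557121  30.        ] xbar [590.14850901 -35.61523703  21.        ] [647.31597418 -25.19331874  21.        ]
```

```bash
python3 -m jog '[{"travel":[2,1,5],"spin":0},{"travel":[2,1,9],"spin":0},{"travel":[5,1,9],"spin":0},{"travel":[7,1,9],"spin":0},{"travel":[7,1,2],"spin":0},{"travel":[0,0,-30],"spin":0},{"travel":[0,0,-70],"spin":0},{"travel":[0,0,-70],"spin":0}]'
python3 - <<'E'
from h import *
import pickle
st=robot.state(); pickle.dump(st,open("st13.pkl","wb"))
full=robot.read_camera("wrist"); cv2.imwrite("pics/w13f.png",full[:,:,::-1])
im=full[115:315,220:460]
cv2.imwrite(f"pics/w13.png",cv2.resize(im[:,:,::-1],None,fx=3,fy=3,interpolation=cv2.INTER_CUBIC))
E
```

```text
clock: 21.85
eef_pos: [609.1, -52.4, 77.8]
orientation: [3.136, 0.001, 1.749]
force: [0.0, 0.0, -0.2]
opening: 0.3
```

View pics/w13.png

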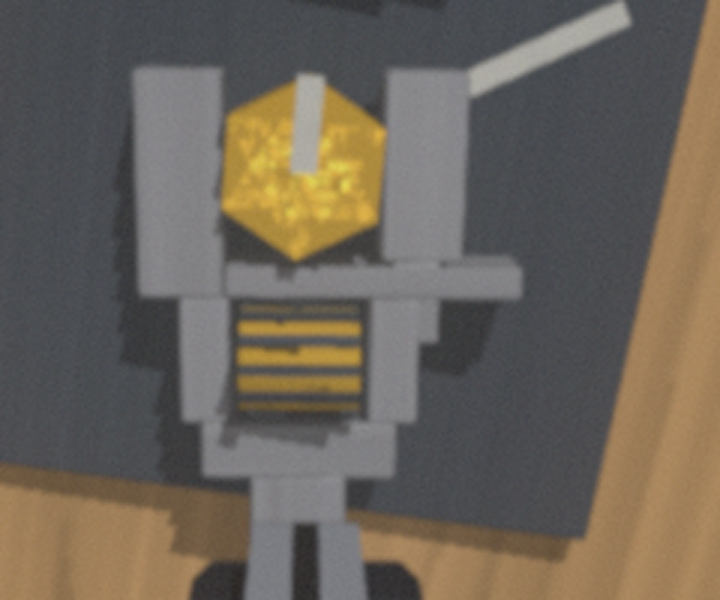

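Run:
```python
from h import *
import pickle
st=pickle.load(open("st13.pkl","rb")); c=campose("wrist",st)
f=lambda x,y:(220+x/3,115+y/3)
print(jaws(c,f(223,293),f(221,70),f(382,258),f(388,70)))
S=[px2w(c,f(*u),24) for u in((306,172),(312,76))]; d=S[1]-S[0]; print("stripe",S,np.degrees(np.arctan2(d[1],d[0])))
M=[px2w(c,f(*u),6) for u in((475,85),(628,14))]; d=M[1]-M[0]; print("mark",M,np.degrees(np.arctan2(d[1],d[0])))
print("worm", px2w(c,f(300,357),30))
for a in (97,100): 
  t=np.radians(a); print("handle", np.array([600.7,-8.1])-135*np.array([np.cos(t),np.sin(t)]))
```

```text
(np.float64(99.64854542369045), np.float64(31.174777356887073), np.float64(31.292454959970918))
stripe [array([601.0557949 ,  -8.51577934,  24.        ]), array([599.00695944,   9.05672982,  24.        ])] 96.65027343868512
mark [array([631.79409527,  12.45498284,   6.        ]), array([658.57048228,  31.13741453,   6.        ])] 34.90426792116203
worm [606.05113362 -42.84831888  30.        ]
handle [ 617.15236136 -142.09373047]
handle [ 624.14250399 -141.04904666]
```

Run:
```python
from h import *
print(rel((649,-126.6,-21),99.6))
t=robot.read_camera("top"); cv2.imwrite("pics/t2.png",cv2.resize(t[150:300,220:500,::-1],None,fx=2.8,fy=2.8))
```

```text
([np.float64(-80.5), np.float64(27.6), np.float64(96.9)], np.float64(0.6))
```

```bash
python3 -m jog '[{"travel":[-20,8,0],"spin":0},{"travel":[-50,20,0],"spin":0},{"travel":[-80.5,29,10],"spin":0},{"travel":[-80.5,29,40],"spin":0},{"travel":[-80.5,29,70],"spin":0},{"travel":[-80.5,29,90],"spin":0},{"travel":[-80.5,29,97],"spin":0},{"travel":[-80.5,29,97],"spin":0}]';python3 - <<'E'
from h import *
import pickle
im=robot.read_camera("scene")[210:360,210:410]; cv2.imwrite("pics/s14.png",cv2.resize(im[:,:,::-1],None,fx=4,fy=4,interpolation=cv2.INTER_CUBIC))
im=robot.read_camera("wrist"); cv2.imwrite("pics/w14.png",im[:,:,::-1])
E
```

```text
clock: 22.95
eef_pos: [648.7, -127.0, -23.1]
orientation: [-3.14, -0.001, 1.748]
force: [0.4, -0.1, 0.1]
opening: 0.1
```

View pics/s14.png

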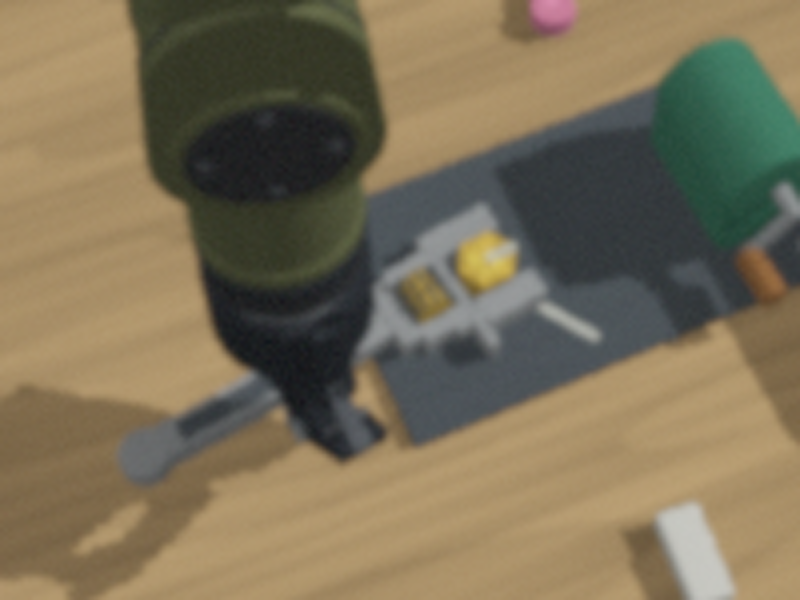

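View pics/w14.png

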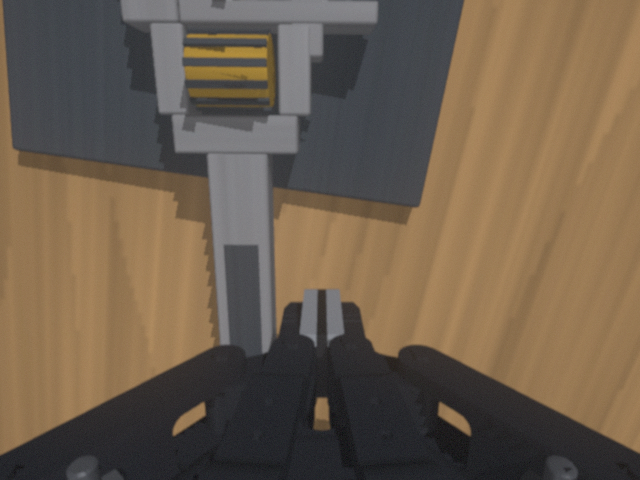

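```bash
python3 -m jog '[{"travel":[0,-3,0],"spin":0},{"travel":[0,-6,0],"spin":0},{"travel":[0,-9,0],"spin":0},{"travel":[0,-11,0],"spin":0},{"travel":[0,-13,0],"spin":0},{"travel":[0,-15,0],"spin":0},{"travel":[0,-15,0],"spin":0},{"travel":[0,-15,0],"spin":0}]';python3 - <<'E'
from h import *
im=robot.read_camera("wrist"); cv2.imwrite("pics/w15.png",im[:,:,::-1])
E
```

```text
clock: 24.05
eef_pos: [635.0, -129.4, -21.7]
orientation: [3.141, 0.0, 1.749]
force: [3.0, -1.7, 2.4]
opening: 0.2
```

View pics/w15.png

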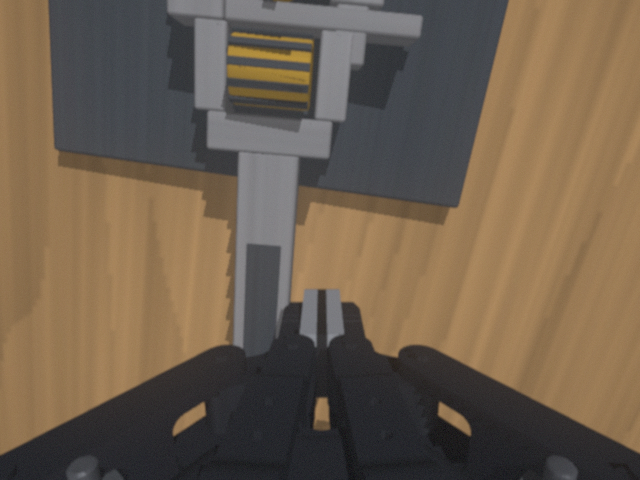

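Run:
```python
from h import *
st=robot.state(); c=campose("wrist",st)
for a,b in (((292,280),(297,170)),((236,280),(239,170))):
    A=px2w(c,a,20);B=px2w(c,b,20); d=B-A; print(A,B,np.degrees(np.arctan2(d[1],d[0])))
print("worm",px2w(c,(269,71),30)); print(rel((605.5,-42.5,0),99,st))
```

```text
[ 620.78494165 -114.04454713   20.        ] [616.28823653 -75.30117125  20.        ] 96.62034727844328
[ 601.11381982 -117.5887238    20.        ] [597.46230115 -78.69361279  20.        ] 95.36327516612032
worm [604.32005232 -47.86078007  30.        ]
([np.float64(90.7), np.float64(-13.6), np.float64(-21.7)], np.float64(1.2))
```

```bash
python3 - <<'E'
from h import *
print(rel((605.4,-55,6),96,fyaw=None))
E
python3 -m jog '[{"travel":[0,8,0],"spin":0},{"travel":[0,8,-20],"spin":0},{"travel":[0,8,-50],"spin":0},{"travel":[30,0,-60],"spin":0},{"travel":[60,-9,-60],"spin":0},{"travel":[78,-16,-60],"spin":4},{"travel":[78,-16,-50],"spin":4},{"travel":[78,-16,-40],"spin":4}]';python3 - <<'E'
from h import *
import pickle
st=robot.state(); pickle.dump(st,open("st16.pkl","wb"))
full=robot.read_camera("wrist"); cv2.imwrite("pics/w16f.png",full[:,:,::-1])
im=full[140:340,200:440]; print(st["eef_pos"],st["orientation"])
cv2.imwrite(f"pics/w16.png",cv2.resize(im[:,:,::-1],None,fx=3,fy=3,interpolation=cv2.INTER_CUBIC))
E
```

```text
([np.float64(78.5), np.float64(-16.0), np.float64(-27.7)], np.float64(4.2))
clock: 25.1
eef_pos: [604.6, -55.4, 16.7]
orientation: [-3.14, -0.0, 1.68]
force: [0.8, 0.4, -0.8]
opening: 0.1
[604.58817136 -55.4137479   16.74018194] [-3.14022512e+00 -1.23363500e-04  1.67982507e+00]
```

View pics/w16.png

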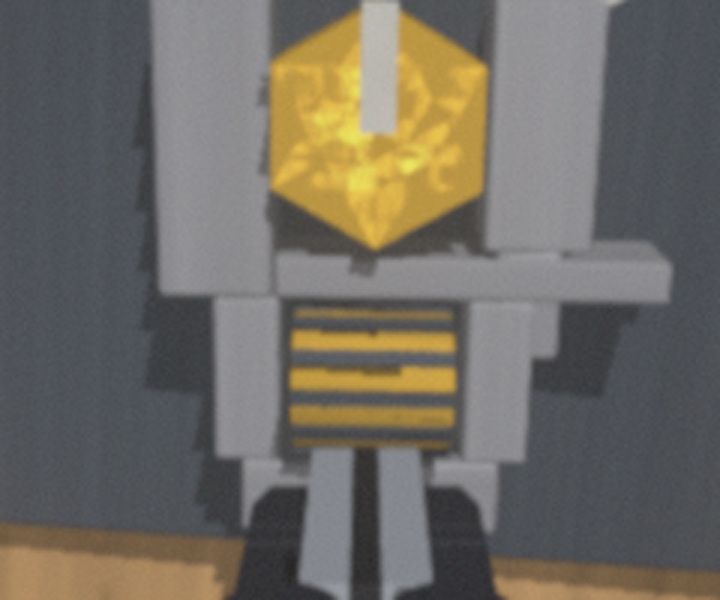

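```bash
python3 - <<'E'
from h import *
import pickle
st=pickle.load(open("st16.pkl","rb")); c=campose("wrist",st)
f=lambda x,y:(200+x/3,140+y/3)
print(jaws(c,f(273,290),f(270,5),f(485,248),f(493,5)), rel(px2w(c,f(373,380),30),96,st))
E
python3 -m jog '[{"travel":[3,0,12],"spin":0},{"travel":[5,0,18],"spin":0},{"travel":[5,0,21],"spin":0},{"travel":[8,0,21],"spin":0},{"travel":[11,0,21],"spin":0},{"travel":[11,0,10],"spin":0},{"travel":[4,0,-5],"spin":0},{"travel":[0,0,-5],"spin":0}]';python3 - <<'E'
from h import *
import pickle
st=robot.state(); pickle.dump(st,open("st17.pkl","wb"))
full=robot.read_camera("wrist"); cv2.imwrite("pics/w17f.png",full[:,:,::-1])
im=full[140:340,200:440]; print(st["eef_pos"],st["orientation"])
cv2.imwrite(f"pics/w17.png",cv2.resize(im[:,:,::-1],None,fx=3,fy=3,interpolation=cv2.INTER_CUBIC))
E
```

```text
(np.float64(95.63412985594208), np.float64(31.07340101309702), np.float64(30.831529089321876)) ([np.float64(12.2), np.float64(0.5), np.float64(-13.3)], np.float64(0.2))
clock: 26.15
eef_pos: [607.0, -56.0, 25.0]
orientation: [3.138, 0.001, 1.679]
force: [1.6, 0.7, -0.7]
opening: -0.0
[606.99037556 -55.98192907  24.98862053] [3.13755041e+00 8.29289468e-04 1.67870586e+00]
```

View pics/w17.png

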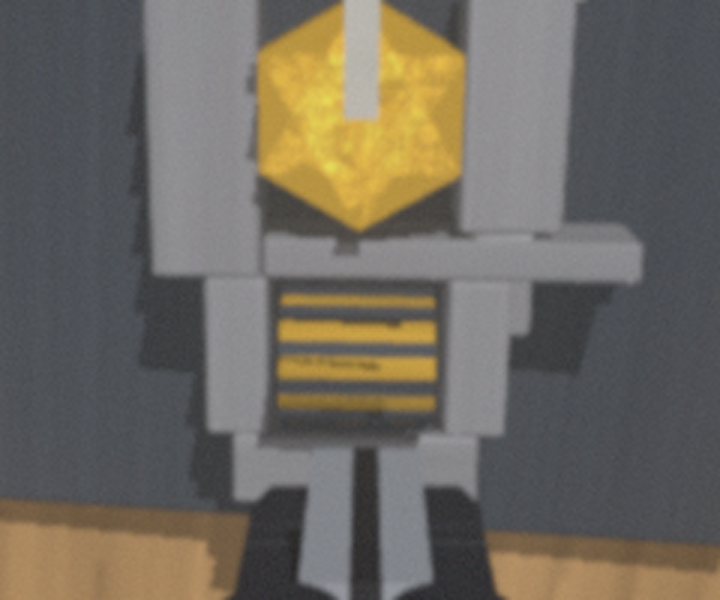

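```bash
cat >> h.py <<'E'
NUT=np.array([600.7,-8.1])
def arc(phi,off=21.5,r=125):
    t=np.radians(phi); u=np.array([np.cos(t),np.sin(t)]); v=np.array([-u[1],u[0]]); return NUT-r*u-off*v
def table(phis,off0,phi0,off=21.5):
    p0=np.r_[arc(phi0,off0),0]
    for p in phis: print(p, rel(np.r_[arc(p,off),0],p,frm=p0,fyaw=np.radians(phi0)))
E
python3 - <<'E'
from h import *
print(rel(np.r_[arc(96,26),-22],96)); table([93,89,85,81,76,71,66],26,96)
E
```

```text
([np.float64(-76.5), np.float64(25.3), np.float64(46.1)], np.float64(0.2))
93 ([np.float64(-1.0), np.float64(-11.1), np.float64(-0.0)], np.float64(3.0))
89 ([np.float64(-1.7), np.float64(-19.9), np.float64(-0.0)], np.float64(7.0))
85 ([np.float64(-1.8), np.float64(-28.7), np.float64(-0.0)], np.float64(11.0))
81 ([np.float64(-1.3), np.float64(-37.6), np.float64(-0.0)], np.float64(15.0))
76 ([np.float64(0.2), np.float64(-48.5), np.float64(-0.0)], np.float64(20.0))
71 ([np.float64(2.6), np.float64(-59.3), np.float64(-0.0)], np.float64(25.0))
66 ([np.float64(6.0), np.float64(-69.9), np.float64(-0.0)], np.float64(30.0))
```

```bash
python3 -m jog '[{"travel":[-10,8,-10],"spin":0},{"travel":[-40,20,-10],"spin":0},{"travel":[-77,29,-5],"spin":0},{"travel":[-77,29,20],"spin":0},{"travel":[-77,29,40],"spin":0},{"travel":[-77,28,43],"spin":0},{"travel":[-77,28,43],"spin":0},{"travel":[-77,28,43],"spin":0}]';python3 - <<'E'
from h import *
st=robot.state(); p=st["eef_pos"]; print(p,np.degrees(st["orientation"][2]),arc(96,26))
E
```

```text
clock: 27.2
eef_pos: [642.0, -128.9, -19.0]
orientation: [3.14, 0.001, 1.679]
force: [-0.2, 0.1, -0.0]
opening: 0.2
[ 641.97398623 -128.89947391  -18.95915848] 96.20581568580457 [ 639.62362719 -129.69749688]
```

```bash
python3 -m jog '[{"travel":[-1,-10,2],"spin":1},{"travel":[-1.5,-18,2],"spin":5},{"travel":[-1.8,-27,2],"spin":9},{"travel":[-1.6,-36,2],"spin":13},{"travel":[-0.6,-46,2],"spin":18},{"travel":[0.2,-51,2],"spin":20},{"travel":[0.2,-51,2],"spin":20},{"travel":[0.2,-51,2],"spin":20}]';python3 - <<'E'
from h import *
im=robot.read_camera("wrist"); cv2.imwrite("pics/w18.png",im[:,:,::-1])
st=robot.state(); p=st["eef_pos"]; print(p,np.degrees(st["orientation"][2]),arc(76))
im=robot.read_camera("scene")[200:350,210:410]; cv2.imwrite("pics/s18.png",cv2.resize(im[:,:,::-1],None,fx=4,fy=4,interpolation=cv2.INTER_CUBIC))
E
```

```text
clock: 28.2
eef_pos: [591.2, -134.5, -21.4]
orientation: [3.14, 0.0, 1.33]
force: [1.8, -1.6, 3.4]
opening: 0.1
[ 591.22651283 -134.40853868  -21.45541766] 76.22583546847882 [ 591.32112116 -134.58828654]
```

View pics/w18.png

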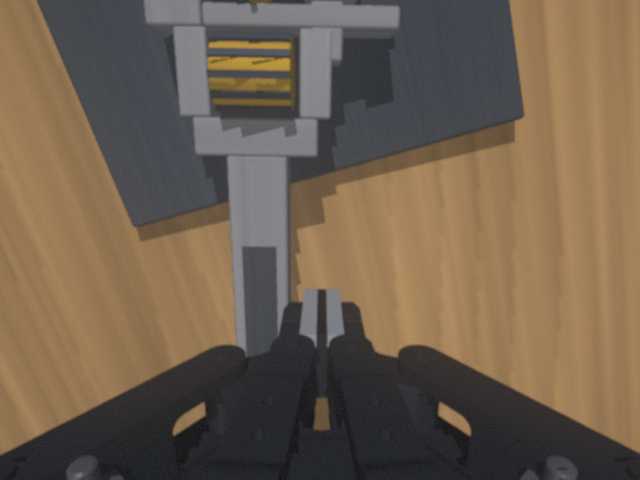

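View pics/s18.png

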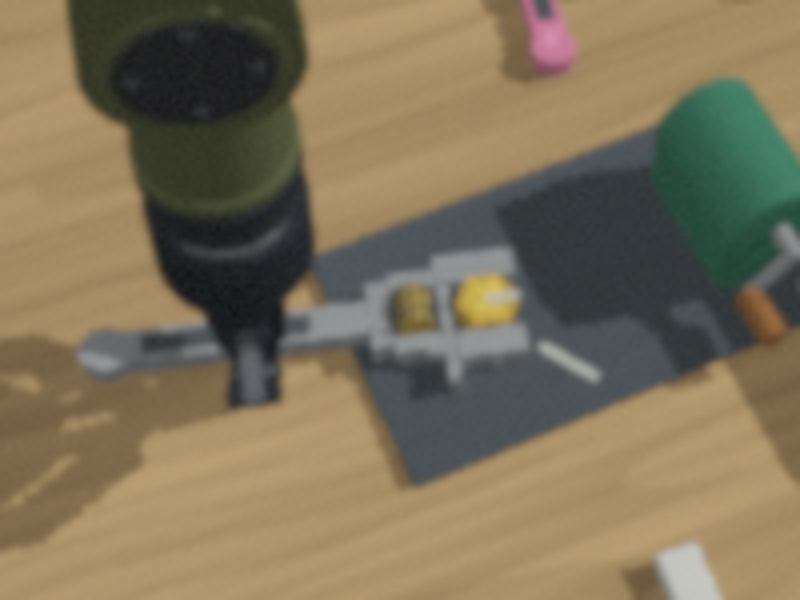

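Run:
```python
from h import *
table([72,67,62,57,52,48,45,42,40],21.5,76)
st=robot.state(); c=campose("wrist",st)
for a,b in (((292,280),(290,170)),((238,280),(229,160))):
    A=px2w(c,a,20);B=px2w(c,b,20); d=B-A; print(np.degrees(np.arctan2(d[1],d[0])))
```

```text
72 ([np.float64(-1.2), np.float64(-8.8), np.float64(-0.0)], np.float64(4.0))
67 ([np.float64(-1.8), np.float64(-19.8), np.float64(-0.0)], np.float64(9.0))
62 ([np.float64(-1.5), np.float64(-30.9), np.float64(-0.0)], np.float64(14.0))
57 ([np.float64(-0.2), np.float64(-41.9), np.float64(-0.0)], np.float64(19.0))
52 ([np.float64(2.1), np.float64(-52.7), np.float64(-0.0)], np.float64(24.0))
48 ([np.float64(4.5), np.float64(-61.2), np.float64(-0.0)], np.float64(28.0))
45 ([np.float64(6.8), np.float64(-67.5), np.float64(-0.0)], np.float64(31.0))
42 ([np.float64(9.3), np.float64(-73.6), np.float64(-0.0)], np.float64(34.0))
40 ([np.float64(11.2), np.float64(-77.6), np.float64(-0.0)], np.float64(36.0))
76.03561405429372
76.91420290166295
```

Tracking well: the handle is at about 76.5°. I'll continue to about 45°.

```bash
python3 -m jog '[{"travel":[-1.2,-8.8,0],"spin":4},{"travel":[-1.8,-19.8,0],"spin":9},{"travel":[-1.5,-30.9,0],"spin":14},{"travel":[-0.2,-41.9,0],"spin":19},{"travel":[2.1,-52.7,0],"spin":24},{"travel":[4.5,-61.2,0],"spin":28},{"travel":[6.8,-67.5,0],"spin":31},{"travel":[6.8,-67.5,0],"spin":31}]';python3 - <<'E'
from h import *
im=robot.read_camera("scene")[180:330,210:410]; cv2.imwrite("pics/s19.png",cv2.resize(im[:,:,::-1],None,fx=4,fy=4,interpolation=cv2.INTER_CUBIC))
im=robot.read_camera("wrist"); cv2.imwrite("pics/w19.png",im[:,:,::-1])
st=robot.state();print(st["eef_pos"],np.degrees(st["orientation"][2]),arc(45)) 
E
```

```text
clock: 29.3
eef_pos: [527.4, -111.2, -21.6]
orientation: [3.141, -0.001, 0.79]
force: [3.1, -0.7, 3.3]
opening: 0.0
[ 527.28415512 -111.38889201  -21.79562032] 45.263387168493985 [ 527.51444815 -111.69114344]
```

View pics/s19.png

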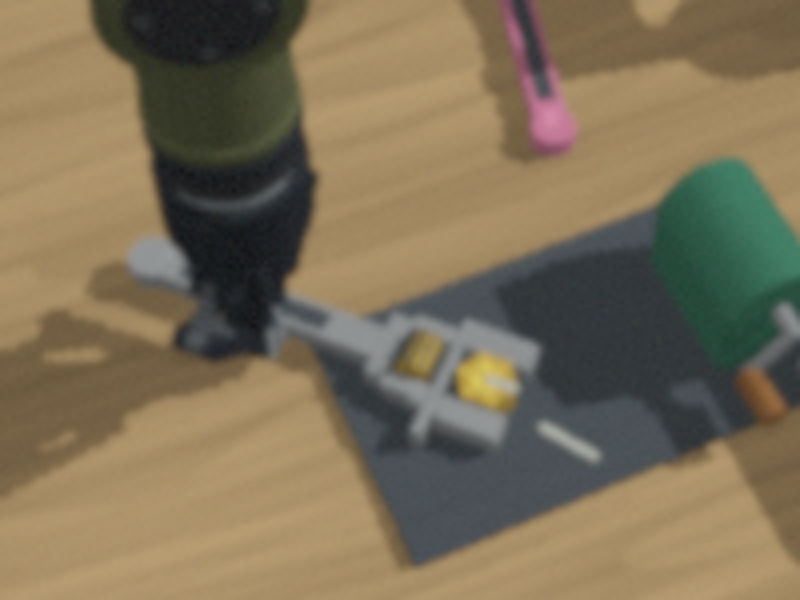

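View pics/w19.png

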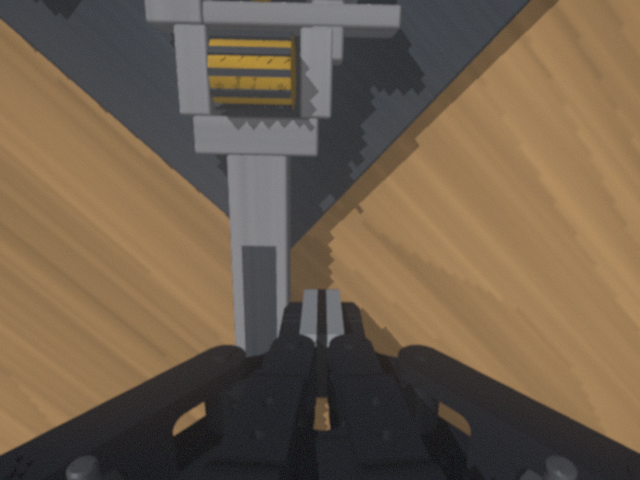

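Run:
```python
from h import *
c=campose("scene")
for a in (65,55,45,40,35):
    t=np.radians(a); A=np.r_[NUT,24];B=A+17.5*np.array([np.cos(t),np.sin(t),0]); p=(w2px(c,A)-[210,180])*4;q=(w2px(c,B)-[210,180])*4; d=q-p; print(a,p,q,np.degrees(np.arctan2(d[1],d[0])))
im=cv2.imread("pics/s19.png")[320:480,400:620]; cv2.imwrite("pics/s19c.png",cv2.resize(im,None,fx=3.5,fy=3.5,interpolation=cv2.INTER_CUBIC))
```

```text
65 [488.26634482 376.1553765 ] [520.98963192 377.40455646] 2.186149658705801
55 [488.26634482 376.1553765 ] [520.37747853 382.35773   ] 10.932210723830615
45 [488.26634482 376.1553765 ] [518.78342338 387.13948274] 19.795482224464813
40 [488.26634482 376.1553765 ] [517.63071538 389.41955966] 24.309175310183203
35 [488.26634482 376.1553765 ] [516.25134808 391.60184446] 28.896730006365498
```

View pics/s19c.png

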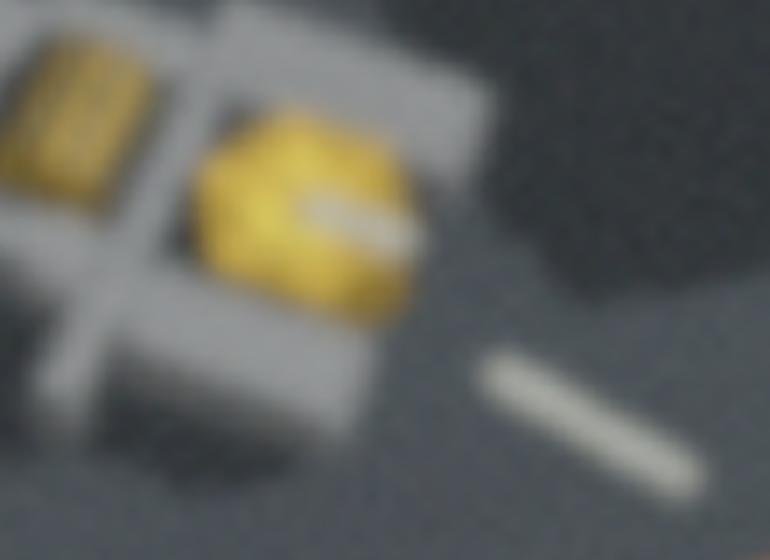

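The stripe is at about 45° and the mark at 35°, so I'll push the last 9–10°.

Run:
```python
from h import *
table([43,41,39,37,35.5],21.5,45)
```

```text
43 ([np.float64(-0.7), np.float64(-4.4), np.float64(-0.0)], np.float64(2.0))
41 ([np.float64(-1.2), np.float64(-8.8), np.float64(-0.0)], np.float64(4.0))
39 ([np.float64(-1.6), np.float64(-13.2), np.float64(-0.0)], np.float64(6.0))
37 ([np.float64(-1.8), np.float64(-17.6), np.float64(-0.0)], np.float64(8.0))
35.5 ([np.float64(-1.8), np.float64(-20.9), np.float64(-0.0)], np.float64(9.5))
```

```bash
python3 -m jog '[{"travel":[-0.7,-4.4,0],"spin":2},{"travel":[-1.2,-8.8,0],"spin":4},{"travel":[-1.6,-13.2,0],"spin":6},{"travel":[-1.8,-17.6,0],"spin":8},{"travel":[-1.8,-20.9,0],"spin":9.5},{"travel":[-1.8,-20.9,0],"spin":9.5},{"travel":[-1.8,-20.9,0],"spin":9.5},{"travel":[-1.8,-20.9,0],"spin":9.5}]'; python3 -m jog '[{"travel":[0,6,0],"spin":0},{"travel":[0,12,0],"spin":0},{"travel":[0,12,-25],"spin":0},{"travel":[0,12,-60],"spin":0},{"travel":[15,10,-100],"spin":0},{"travel":[30,0,-130],"spin":0},{"travel":[40,-10,-150],"spin":0},{"travel":[40,-10,-150],"spin":0}]'
python3 - <<'E'
from h import *
import pickle
st=robot.state(); pickle.dump(st,open("st20.pkl","wb"))
im=robot.read_camera("wrist"); cv2.imwrite("pics/w20.png",im[:,:,::-1]); print(st["eef_pos"],st["orientation"])
E
```

```text
clock: 30.4
eef_pos: [510.9, -98.0, -21.9]
orientation: [3.141, -0.001, 0.623]
force: [5.6, -1.4, 2.9]
opening: -0.2
clock: 31.4
eef_pos: [537.2, -66.1, 128.6]
orientation: [3.141, -0.0, 0.624]
force: [0.2, -1.2, -0.4]
opening: 0.1
[537.17754756 -66.13980177 128.63892854] [ 3.14120903e+00 -3.58793155e-04  6.24338563e-01]
```

View pics/w20.png

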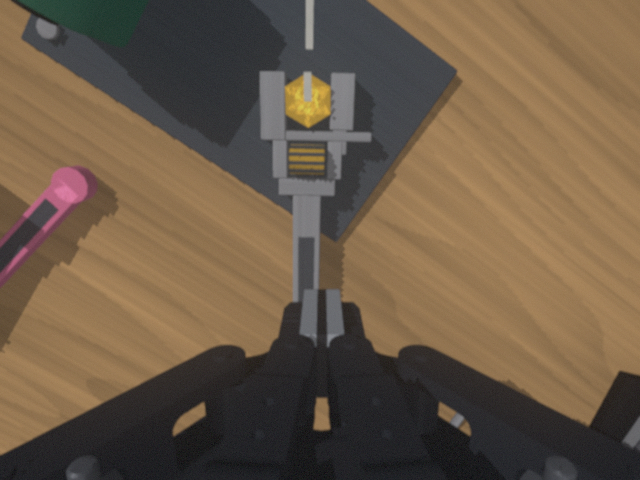

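Run:
```python
from h import *
import pickle
st=pickle.load(open("st20.pkl","rb")); c=campose("wrist",st); im=cv2.imread("pics/w20.png")
cv2.imwrite("pics/w20c.png",cv2.resize(im[0:150,230:400],None,fx=4,fy=4,interpolation=cv2.INTER_CUBIC))
```

```text
(no output)
```

View pics/w20c.png

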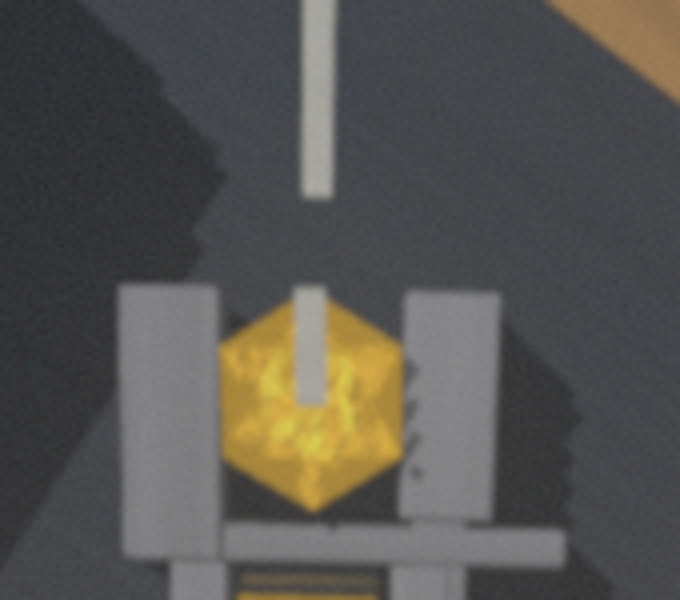

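Run:
```python
from h import *
import pickle
st=pickle.load(open("st20.pkl","rb")); c=campose("wrist",st)
f=lambda x,y:(230+x/4,y/4)
def ang(a,b,z):
    d=px2w(c,f(*b),z)-px2w(c,f(*a),z); return np.degrees(np.arctan2(d[1],d[0]))
print("stripe",ang((312,405),(310,288),24),"mark",ang((318,198),(319,2),6))
print(jaws(c,f(223,555),f(218,288),f(400,518),f(404,295)))
bot=px2w(c,f(313,512),24);tip=px2w(c,f(310,288),24);nut=(bot+tip)/2; print("nut",nut)
t=np.radians(35.7);u=np.array([np.cos(t),np.sin(t)]);v=np.array([-u[1],u[0]])
xb=px2w(c,f(223,555),21)[:2]; wm=px2w(c,(307,159),30)[:2]
print("worm rel nut (expect -39,0):",u@(wm-nut[:2]),v@(wm-nut[:2]))
g=px2w(c,f(220,400),21)[:2]-nut[:2]; print("fixed face y (15):",v@g)
print(robot.state()["force"])
```

```text
stripe 36.28949740322031 mark 34.99526438828359
(np.float64(35.47188841148721), np.float64(30.2949415652906), np.float64(30.544352169137007))
nut [600.13327259  -8.49693243  24.        ]
worm rel nut (expect -39,0): -37.58107507215869 0.6914012053874427
fixed face y (15): 15.396893259835002
[ 0.23474397 -0.39794731  0.12065372]
```

```bash
python3 -c "
from bench import robot
print(robot.hand_in())"
```

```text
the job is handed in; nothing more can be done
None
```

The nut is tightened to the mark with the wrench lying snug on it, and I handed the job in at about 31.5 s of the 72 s allowed. The hand-in gives no verdict, so the figures below are from my last look.

**What I did:** I rolled the worm towards the mouth with the shut fingertips, in three full strokes and two short ones. Between the short strokes I nudged the handle to square the wrench on the nut. I then swung the handle about 60° clockwise in stages, backed off and lifted clear.

**Last checks (wrist camera, arm lifted clear):**

| Check | Measured | Limit |
|---|---|---|
| Stripe against mark | 36.3° and 35.0°, about 1.3° apart | 7° |
| Jaw opening | 30.3–30.5 mm | 31.5 mm |
| Wrench origin to nut axis | about 1.5 mm | 8 mm |
| Wrist force | about 0 N | nothing touched at the end |

**What disagreed along the way:**
- **Fingertips:** they touched about 30 mm higher than the stated TCP. I found contact by force and lost about ten seconds of clock on it.
- **Jaw opening:** before I squared the wrench, two readings gave about 30.6 and 31.2 mm. That is why I added the last short stroke.
- **Not checked:** I did not measure the other things on the desk at the end. The arm's moves went nowhere near them.

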